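# Gauge the floating contact of a shrouded terminal

### The job

Check the large pole of the grey terminal block with the plug gauge: lift the gauge out of its wooden nest, set it pin first in the slanted rest and let go, so that you can take it again by the end of its handle. Then feel its pin into the bore of the brass contact at the bottom of the deep well (the contact floats sideways in its slot, so its bore is seldom quite in the middle), push it gently fully home and leave it standing there upright. Never force it, and leave the loupe and the needle bottle where they are.

Things in the scene. Friction and masses are not known exactly. Their poses are not given: they have to be found in the camera images.
- gauge: round plug gauge, 91 mm long, about 90 g: steel pin 8 mm across and 26 mm long (tip edge broken 0.7 mm), flat shoulder, grooved aluminium handle 16 mm across and 65 mm long. Origin at the shoulder's centre, z along the handle: handle end at z = +65 mm, pin tip at z = -26 mm, centre of mass near z = +8 mm. It starts lying level in the nest.
- nest: wooden nest, fixed: base 132 x 66 x 10 mm with a 36 mm high cheek at each end. Origin under its centre, x along the gauge, pin to +x. The gauge lies with its axis 26 mm up, shoulder at x = +20 mm; a cheek stands 8 mm behind its handle end. The handle is free all round from x = -45 to -8 mm: grip it there (about 21 mm from its end) across, from above, and lift straight up.
- rest_mouth (a point): mouth centre of the slanted rest's dark steel tube, 59 mm above the bench (grey foot 62 x 104 mm, fixed). Tube 20 mm wide inside (25 at the flared mouth), 27 to 32 outside, 48 mm deep, at 45 degrees: inwards is the point's (0, +1, -1). A gauge put in pin first slides to the bottom and lies on the tube's lower side, 2 mm below its axis; 43 mm of handle stick out, leaning over the point's -y.
- terminal: grey plastic terminal block, fixed, 66 x 112 x 79 mm on a 150 mm long flange, copper tab at the back. Origin under its centre, y along its length. In its flat top: the large well at y = +24 mm, 28 mm wide, 45 mm deep, and two small wells 10 mm wide at y = -20 and -40 mm, not used.
- contact_face (a point): on the large well's axis at the height of the brass contact's flat top face, 34 mm above the bench; axes as the block's. The contact's bore is vertical, 9 mm wide (1 mm chamfer), 32 mm deep; it lies up to 4 mm either way of this point along y (0 along x) and shifts only when pushed along y with over 8 N. With the pin home the shoulder sits on the brass and 20 mm of handle stand above the block.
- loupe: black eye loupe, 35 mm wide, 32 mm high, standing loose behind the rest. Origin under its centre.
- flux_bottle: small bottle with a needle, 33 mm wide, 97 mm high, standing loose farther back. Origin under its centre.

How it is judged:
On the way:
1. the gauge rests pin first in the slanted rest's tube, its shoulder at least 15 mm inside the mouth, and is let go (distance between gauge and rest_mouth below 0.03 m and y of gauge in the frame of rest_mouth above 0.0106 m and z of gauge in the frame of rest_mouth below -0.0106 m and contact force between the fingers and gauge below 0.05 N), for 0.2 s.
At the end, for the whole second after the job is handed in: The gauge stands at rest in the large well with its pin fully in the contact's bore: shoulder within 2 mm of the brass face, axis within 7 mm of the well's axis, upright within 0.06 rad, handle up, released (z of gauge in the frame of contact_face below 0.002 m and horizontal distance between gauge and contact_face below 0.007 m and angle between gauge's own z axis and vertical below 0.06 rad and linear speed of gauge below 0.01 m/s and contact force between the fingers and gauge below 0.05 N); the robot touches nothing.
It fails at once if the gauge is forced against the terminal block with more than 45 N (contact force between gauge and terminal above 45 N).
It fails at once if the loupe or the needle bottle is shifted by more than 20 mm (distance of any of loupe, flux_bottle from where it was at the start of the episode above 0.02 m).
It also fails if it takes over 64 s, if anything falls off the work surface, if the arm or the gripper's body presses on something with over 40 N, if the wrist force passes 120 N, or if a joint passes its speed limit or range.

### The arm

A 6-joint arm with a two-finger parallel gripper is mounted at the origin on a cart in front of the work surface, level with it; the furniture and walls round the work are solid. World frame = base frame: x ahead of the robot, y to its left, z up, the work surface at z = 0. Lengths are in m, angles in rad, forces in N, time in s.
With the tool pointing down it reaches from about 0.375 to 0.975 m from the base axis. Payload 3.8 kg.
Tool frame: the origin (TCP) lies where the fingers leave the gripper's body, on its centre line; the fingertips stand 73 mm ahead of it and the grasp point (between the pads) lies 54 mm ahead of it; z points along the fingers, y is the line along which they close (so a half turn about z gives the same grasp; the last joint's range is limited). The gripper opens to 85 mm and grips with 20 to 120 N. Pads are 22 mm wide; open, the fingers measure 114 mm over their backs; the gripper's body (76 mm by 85 mm) begins 54 mm behind the grasp point. The pads swing forward as they close: fully open they stand 13 mm farther back than shut.
Start: joints at [1.095, 0.264, 1.604, -0, 1.274, -0.037], TCP at [0.287, 0.611, 0.304] pointing down, gripper open.
Joint ranges: [-2.63, 2.63], [-0.94, 2.18], [0.31, 2.57], [-1.31, 4.45], [0, 2.66], [-2.55, 2.55]. Speed limits (rad/s): [2.57, 2.57, 3.14, 3.14, 3.14, 3.14].

### API

Orientations are given as a rotation vector (axis times angle).
In Python, from workcell import read_state, viewer, bot gives the robot as it stands.
- The arm moves only by the tool jog_arm, never from a script. Its argument "increments" is a list that holds one entry, the list of rows, each a list of 7 numbers: the shift along the tool's x, y, z in units of 30 mm (1.0 is 30 mm), then the turn, a rotation vector about the tool's x, y, z in units of 6 degrees (1.0 is 6 degrees), then the opening, from -1 (shut) to 1 (fully open). A call has exactly 5 rows; each row shifts and turns the commanded pose from where the row before left it, along the tool's axes as they then stand; what a row does not reach is not made up. A row lasts 1/12 s, in which the tool goes at most 41.7 mm and 7.16 degrees, less where a joint would pass 70% of its speed; a pose out of reach is approached as far as the arm can. A call is refused whole if a number of a shift passes 1 or a number of a turn 1, either way. A call with a gripper value outside its range is refused whole. The fingers move at their own pace and stop on an object; "force" is the grip in N (left out, the last holds). Time passes only in rows, so rows that do not move let the fingers close, or fill a call up. It gives the time, the measured TCP pose, the force, the opening and the grip force at its end, in the units of the state.
- read_state(): the state, without advancing time (a new reading comes with each control period).
- viewer.read_camera(name): name is "scene" or "top" or "wrist"; returns (picture, depth): 420x560x3 uint8, blue, green, red; 420x560 float32, m along the optical axis (not along the pixel's ray), 0 where there is no reading.
- viewer.camera_params(name): a dict with "fx", "fy", "cx", "cy" (pixels), "R" (3x3) and "t" (3): a world point X has camera coordinates R X + t; the wrist camera has in their place "hand_eye" (4x4, takes a point from camera to tool coordinates, whose origin is the TCP and whose axes are the flange's). Camera axes: x right, y down, z forward; pixel columns grow to the right and rows downward; lengths in m; the calibration is good to about 2 mm. A picture is of the moment at which its call begins: read the wrist's pose just before it. camera_params takes no time and is no camera call.
- bot.finish_job(): hands the job in; it is judged then, once.
The state is a dict: "time": time; "q": joint angles; "joint_vel": joint speeds; "joint_torque": joint torques, N m; "tool_pos": TCP position; "tcp_rot": TCP orientation; "wrist_force": force on the tool from outside, world axes, zero at the start; "torque": the same for the moment, N m; "width": opening from 0.0 (shut) to 1.0 (fully open); "grip_force": force on a finger pad.
Only numpy, scipy, OpenCV 4.12 (cv2) and the standard library are available. Lean on these libraries where they do the work, as an engineer would, in place of code of your own. Each camera call takes 0.05 s, during which the arm holds its last target. There are 200 camera calls.

## Working session

There is one attempt and no reset: what is moved stays moved. The work goes in short steps, Python scripts to look and compute and a tool call to move; the robot and the scene stay as the last step left them, time stands still between calls to the robot, and variables do not carry over. Pictures are saved under pics/ and viewed, at most 10 in all, crops included, and the job is handed in when it is done.

Besides the shell and the picture viewer there is one more tool, called after "Request:" as a command line: name --argument value ..., lists and objects as JSON in quotes. jog_arm: Moves the arm, as the interface text tells. Its arguments: {"type":"object","properties":{"increments":{"type":"array","items":{"type":"array","items":{"type":"array","items":{"type":"number"}}}},"force":{"type":"number"}},"required":["increments"]}

```bash
ls; mkdir -p pics
cat > h.py <<'E'
import numpy as np, cv2
from scipy.spatial.transform import Rotation as R
from workcell import read_state, viewer, bot
def look(n):
    s=read_state(); im,d=viewer.read_camera(n); p=viewer.camera_params(n)
    if n=="wrist":
        T=np.eye(4);T[:3,:3]=R.from_rotvec(s["tcp_rot"]).as_matrix();T[:3,3]=s["tool_pos"];T=T@np.array(p["hand_eye"])
    else:
        E=np.eye(4);E[:3,:3]=p["R"];E[:3,3]=np.ravel(p["t"]);T=np.linalg.inv(E)
    v,u=np.mgrid[:420,:560]
    X=np.stack([(u-p["cx"])/p["fx"]*d,(v-p["cy"])/p["fy"]*d,d],-1)@T[:3,:3].T+T[:3,3]
    X[d==0]=np.nan
    return im,X,T,p
E
python3 - <<'E'
from h import *
for n in("top","scene"):
    im,X,T,p=look(n); cv2.imwrite(f"pics/{n}0.png",im); np.save(f"{n}0.npy",X); print(n,T.round(3).tolist(),p["fx"])
s=read_state();print({k:np.round(v,3).tolist() for k,v in s.items()})
print(viewer.camera_params("wrist")["hand_eye"])
E
```

```text
pics
top [[-0.015, -0.983, 0.183, 0.36], [-1.0, 0.016, 0.004, 0.026], [-0.007, -0.183, -0.983, 1.155], [0.0, 0.0, 0.0, 1.0]] 447.95896497827323
scene [[0.696, -0.338, 0.633, -0.028], [-0.718, -0.302, 0.628, -0.561], [-0.021, -0.891, -0.453, 0.483], [0.0, 0.0, 0.0, 1.0]] 420.5816625256736
{'time': 0.1, 'q': [1.095, 0.265, 1.605, -0.0, 1.274, -0.037], 'joint_vel': [0.001, -0.001, -0.004, 0.002, -0.001, 0.0], 'joint_torque': [0.0, -51.671, -36.859, -0.0, 0.006, -0.0], 'tool_pos': [0.287, 0.611, 0.303], 'tcp_rot': [-0.684, -3.066, 0.003], 'wrist_force': [-0.082, -0.487, -0.519], 'torque': [0.006, -0.024, 0.033], 'grip_force': 0.0, 'width': 0.996}
[[-3.56538022e-04 -9.44511522e-01 -3.28478092e-01  8.49343288e-02]
 [ 9.99999170e-01  6.99334774e-05 -1.28651107e-03 -1.27395062e-03]
 [ 1.23809614e-03 -3.28478278e-01  9.44510714e-01 -7.00646484e-02]
 [ 0.00000000e+00  0.00000000e+00  0.00000000e+00  1.00000000e+00]]
```

View pics/top0.png

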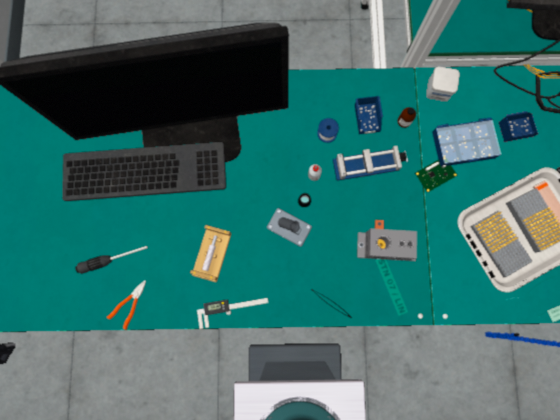

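View pics/scene0.png

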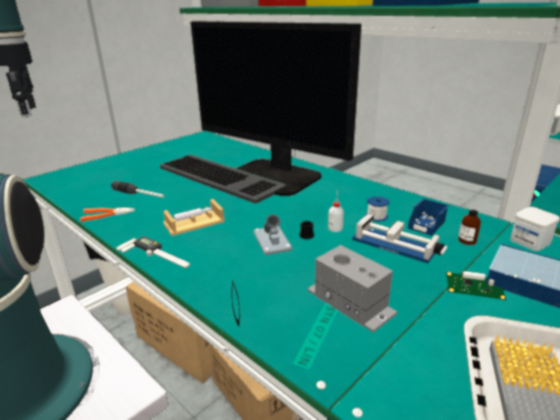

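The top view shows the nest at (211,253), the rest at (289,226), the loupe at (305,200), the bottle at (314,172) and the terminal at (388,243), with its large well near (382,243). Next I'll measure these by depth.

Run:
```python
from h import *
X=np.load("top0.npy"); im=cv2.imread("pics/top0.png")
def reg(u0,u1,v0,v1,zl,zh,name):
    P=X[v0:v1,u0:u1]; m=(P[...,2]>zl)&(P[...,2]<zh); q=P[m]; 
    if len(q)<4: print(name,"few",len(q));return
    r=cv2.minAreaRect((q[:,:2]*1000).astype(np.float32)); print(name,len(q),q.mean(0).round(4),"rect",np.round(r[0],1),np.round(r[1],1),round(r[2],1))
reg(185,235,220,285,.006,.014,"nest base")
reg(185,235,220,285,.0295,.045,"nest cheeks")
reg(185,235,220,285,.006,.06,"nest all")
reg(262,316,205,248,.004,.02,"rest foot")
reg(262,316,205,248,.03,.09,"rest tube")
reg(296,314,190,209,.02,.05,"loupe")
reg(305,324,160,184,.02,.12,"bottle")
reg(350,422,215,270,.07,.09,"term top")
reg(350,422,215,270,.004,.02,"flange")
for n,(a,b,c,d) in dict(n=(180,240,215,290),r=(258,320,195,255),t=(345,425,210,275)).items():
    globals()[n]=cv2.resize(im[c:d,a:b],(260,300),interpolation=cv2.INTER_CUBIC)
cv2.imwrite("pics/crop0.png",np.hstack([n_ for n_ in (globals()['n'],r,t)]))
```

```text
nest base 815 [0.4678 0.2167 0.0096] rect [468.2 218.1] [ 66.3 128.7] 73.2
nest cheeks 325 [0.4663 0.2182 0.0336] rect [471.3 217.4] [ 66.  127.3] 73.7
nest all 1283 [0.469  0.2165 0.0173] rect [469.3 217.8] [ 66.7 131.2] 73.6
rest foot 698 [0.5339 0.0172 0.0082] rect [539.7  20.8] [135.3 105.8] 89.6
rest tube 221 [0.5354 0.0176 0.048 ] rect [535.5  19.1] [57.2 29. ] 66.6
loupe 74 [ 0.6057 -0.0239  0.028 ] rect [604.8 -23.8] [25.9 27.6] 88.6
bottle 156 [ 0.6708 -0.0501  0.0501] rect [674.  -51.2] [31.5 30.3] 62.2
term top 1172 [ 0.4806 -0.2328  0.0779] rect [ 480.9 -231.6] [112.1  67.7] 85.8
flange 224 [ 0.4862 -0.1817  0.0081] rect [ 491.9 -231.4] [180.8 139.8] 89.0Traceback (most recent call last):
  File "<stdin>", line 18, in <module>
    return _nx.concatenate(arrs, 0, dtype=dtype, casting=casting)
           ~~~~~~~~~~~~~~~^^^^^^^^^^^^^^^^^^^^^^^^^^^^^^^^^^^^^^^
ValueError: all the input arrays must have same number of dimensions, but the array at index 0 has 1 dimension(s) and the array at index 1 has 3 dimension(s)
```

Run:
```python
from h import *
im=cv2.imread("pics/top0.png")
cv2.imwrite("pics/crop0.png",np.hstack([cv2.resize(im[c:d,a:b],None,fx=260/(b-a),fy=300/(d-c),interpolation=cv2.INTER_CUBIC) for a,b,c,d in ((180,240,215,285),(258,320,190,260),(350,420,210,280))]))
```

```text
(no output)
```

View pics/crop0.png

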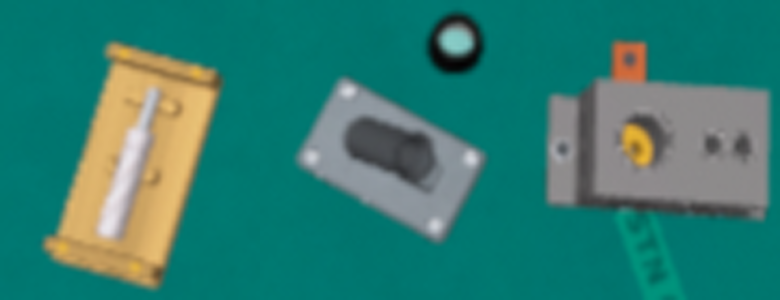

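The pin points to +x (up in the picture), the rest's mouth is at the lower right of its foot, and brass shows in the well at crop (637,145). I'll write a planner that gives equal rows, then move above the nest.

```bash
cat >> h.py <<'E'
def frame(z,x):
    z=np.array(z,float);z/=np.linalg.norm(z);x=np.array(x,float);x-=z*(x@z);x/=np.linalg.norm(x)
    return np.stack([x,np.cross(z,x),z],1)
def plan(p,M,n=None,lab=""):
    "n equal rows (shift, then turn) that bring the measured pose to (p,M)"
    s=read_state();R0=R.from_rotvec(s["tcp_rot"]).as_matrix()
    rel=R0.T@(np.array(p)-s["tool_pos"]);w=R.from_matrix(R0.T@M).as_rotvec()
    k=n or 1
    while True:
        S=sum(R.from_rotvec(w/k*i).as_matrix() for i in range(k)); d=np.linalg.solve(S,rel)
        row=np.r_[d/.03,np.degrees(w)/k/6]
        if n or (abs(row).max()<=1 and np.linalg.norm(row[:3])<1.3 and np.linalg.norm(row[3:])<1.15 and k%5==0): break
        k+=1
    print(lab,"rows",k,row.round(3).tolist(),"t",s["time"],"pos",np.round(s["tool_pos"],4).tolist()); return row
def reg(X,u0,u1,v0,v1,zl,zh,name):
    P=X[v0:v1,u0:u1]; q=P[(P[...,2]>zl)&(P[...,2]<zh)]
    if len(q)<4: print(name,"few",len(q));return q
    r=cv2.minAreaRect((q[:,:2]*1000).astype(np.float32)); print(name,len(q),q.mean(0).round(4),"rect",np.round(r[0],1),np.round(r[1],1),round(r[2],1)); return q
def yaw(d): return np.array([np.cos(np.radians(d)),np.sin(np.radians(d)),0])
E
python3 - <<'E'
from h import *
plan([.445,.225,.2],frame([0,0,-1],-yaw(-16.4)))
E
```

```text
rows 15 [-0.637, -0.673, 0.229, -0.001, -0.0, -0.097] t 0.1 pos [0.2865, 0.6106, 0.3027]
```

Request:
jog_arm --increments '[[[-0.637, -0.673, 0.229, 0, 0, -0.097, 1], [-0.637, -0.673, 0.229, 0, 0, -0.097, 1], [-0.637, -0.673, 0.229, 0, 0, -0.097, 1], [-0.637, -0.673, 0.229, 0, 0, -0.097, 1], [-0.637, -0.673, 0.229, 0, 0, -0.097, 1]]]'

```text
time: 0.52
tool_pos: [0.333, 0.4785, 0.2685]
tcp_rot: [-0.604, -3.082, 0.002]
wrist_force: [0.0, 0.8, 0.1]
width: 1.0
grip_force: 0.0
```

Request:
jog_arm --increments '[[[-0.637, -0.673, 0.229, 0, 0, -0.097, 1], [-0.637, -0.673, 0.229, 0, 0, -0.097, 1], [-0.637, -0.673, 0.229, 0, 0, -0.097, 1], [-0.637, -0.673, 0.229, 0, 0, -0.097, 1], [-0.637, -0.673, 0.229, 0, 0, -0.097, 1]]]'

```text
time: 0.93
tool_pos: [0.3859, 0.3499, 0.2344]
tcp_rot: [-0.526, -3.097, 0.001]
wrist_force: [0.2, 0.1, -0.6]
width: 1.002
grip_force: 0.0
```

Request:
jog_arm --increments '[[[-0.637, -0.673, 0.229, 0, 0, -0.097, 1], [-0.637, -0.673, 0.229, 0, 0, -0.097, 1], [-0.637, -0.673, 0.229, 0, 0, -0.097, 1], [-0.637, -0.673, 0.229, 0, 0, -0.097, 1], [-0.637, -0.673, 0.229, 0, 0, -0.097, 1]]]'

```text
time: 1.35
tool_pos: [0.4452, 0.2243, 0.2002]
tcp_rot: [-0.447, -3.109, 0.001]
wrist_force: [-0.0, 0.2, -0.2]
width: 0.997
grip_force: 0.0
```

Run:
```python
from h import *
im,X,T,p=look("wrist"); cv2.imwrite("pics/w1.png",im); np.save("w1.npy",X)
a=yaw(-16.4);b=np.array([-a[1],a[0],0])
c=np.array([.4693,.2178,0])
L=(X-c)@np.stack([a,b],1)
m=(X[...,2]>.022)&(X[...,2]<.045)&(L[...,0]>-50)&(abs(L[...,1])<.016)&(L[...,0]>-.05)&(L[...,0]<.045)
q=X[m];print(len(q)); h=q[(L[m][:,0]<.015)]
f=cv2.fitLine(h[:,:2].astype(np.float32),cv2.DIST_HUBER,0,.001,.001).ravel();print("line",f,np.degrees(np.arctan2(f[1],f[0])), "zmax",np.percentile(h[:,2],98))
for s in np.arange(-.05,.05,.01):
    k=abs(L[m][:,0]-s)<.005
    if k.sum()>3: print(round(s,3),k.sum(),np.median(L[m][k][:,1]).round(4),np.percentile(q[k][:,2],95).round(4))
reg(X,0,560,0,420,.006,.06,"all")
reg(X,0,560,0,420,.0345,.06,"cheeks")
print(read_state()["tool_pos"])
```

```text
1734
line [ 0.9605163  -0.27822387  0.45240322  0.22072595] -16.154226 zmax 0.03466045627135731
-0.05 86 -0.0025 0.0337
-0.04 205 -0.0016 0.0344
-0.03 196 -0.0021 0.0342
-0.02 191 -0.0016 0.0342
-0.01 261 -0.0016 0.0343
0.0 216 -0.0016 0.034
0.01 176 -0.0016 0.0343
0.02 84 -0.0025 0.0341
0.03 164 -0.0025 0.0305
0.04 155 -0.0025 0.0302
all 26242 [0.5056 0.2719 0.0155] rect [518.9 248.4] [548.7 446.7] 75.9
cheeks 1297 [0.4553 0.2193 0.0359] rect [467.8 215.9] [ 64.8 126. ] 73.4
[0.4462062  0.22063477 0.19869235]
```

View pics/w1.png

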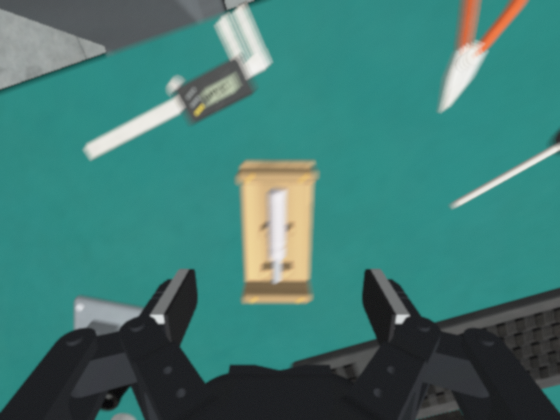

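The nest is at (278,232) with the gauge lying along the image's vertical and its pin towards (277,280). The arm was still settling, so I'll re-measure at rest.

Run:
```python
from h import *
for i in range(3): im,X,T,p=look("wrist"); print(read_state()["tool_pos"].__repr__())
a=yaw(-16.3);b=np.array([-a[1],a[0],0]);c=np.array([.4685,.2165,0])
L=(X-c)@np.stack([a,b],1)
m=(X[...,2]>.029)&(X[...,2]<.045)&(abs(L[...,1])<.014)&(L[...,0]>-.05)&(L[...,0]<.012)
h=X[m]
f=cv2.fitLine(h[:,:2].astype(np.float32),cv2.DIST_HUBER,0,.001,.001).ravel();print("line",f,np.degrees(np.arctan2(f[1],f[0])))
q=reg(X,200,350,140,320,.0345,.06,"cheeks")
q=reg(X,200,350,140,320,.006,.06,"all")
# shoulder: height drop along axis
mm=(abs(L[...,1])<.012)&(X[...,2]>.024)
for s in np.arange(.006,.03,.002):
    k=mm&(abs(L[...,0]-s)<.001); print(round(s,3),k.sum(),np.percentile(X[k][:,2],90).round(4))
G=np.array([f[2],f[3],0]); 
c2=np.array(cv2.minAreaRect((q[:,:2]*1000).astype(np.float32))[0]+(0,))/1000
d=np.array([f[0],f[1],0])*np.sign(f[0]); g=G+d*((c2-G)@d-.025); print("grip",g)
plan([g[0],g[1],.13],frame([0,0,-1],-d))
plan([g[0],g[1],.087],frame([0,0,-1],-d))
```

```text
array([0.44537709, 0.22250766, 0.19915491])
array([0.44511279, 0.22408863, 0.19977472])
array([0.445061  , 0.22516751, 0.20031748])
line [ 0.9597595  -0.28082344  0.45050707  0.22126639] -16.309353
cheeks 1357 [0.4567 0.2196 0.0359] rect [468.4 216. ] [ 65.4 126.3] 73.5
all 9788 [0.4652 0.2168 0.0192] rect [466.5 216.5] [ 66.1 131. ] 73.4
0.006 25 0.0341
0.008 41 0.0333
0.01 34 0.0338
0.012 35 0.0338
0.014 34 0.034
0.016 31 0.0341
0.018 22 0.0338
0.02 2 0.0315
0.022 16 0.03
0.024 17 0.0298
0.026 18 0.0302
0.028 18 0.0304
grip [0.44249597 0.22361042 0.        ]
 rows 5 [0.013, -0.015, 0.469, -0.001, -0.002, -0.008] t 1.55 pos [0.4451, 0.2252, 0.2003]
 rows 5 [0.013, -0.015, 0.755, -0.001, -0.002, -0.008] t 1.55 pos [0.4451, 0.2252, 0.2003]
```

Request:
jog_arm --increments '[[[0, -0.01, 0.755, 0, 0, -0.008, 1], [0, -0.01, 0.755, 0, 0, -0.008, 1], [0, -0.01, 0.755, 0, 0, -0.008, 0.2], [0, -0.01, 0.755, 0, 0, -0.008, -0.2], [0, -0.01, 0.755, 0, 0, -0.008, -0.4]]]' --force 50

```text
time: 1.97
tool_pos: [0.4446, 0.2258, 0.0871]
tcp_rot: [0.44, 3.11, 0.002]
wrist_force: [-0.1, 0.2, 0.8]
width: 0.605
grip_force: 0.0
```

Request:
jog_arm --increments '[[[0, 0, 0, 0, 0, 0, -1], [0, 0, 0, 0, 0, 0, -1], [0, 0, 0, 0, 0, 0, -1], [0, 0, 0, 0, 0, 0, -1], [0, 0, 0, 0, 0, 0, -1]]]'

```text
time: 2.38
tool_pos: [0.4457, 0.225, 0.0891]
tcp_rot: [0.441, 3.108, 0.002]
wrist_force: [-0.3, -0.7, -0.7]
width: 0.16
grip_force: 48.6
```

Request:
jog_arm --increments '[[[0, 0, 0, 0, 0, 0, -1], [0, 0, 0, 0, 0, 0, -1], [0, 0, 0, 0, 0, 0, -1], [0, 0, 0, 0, 0, 0, -1], [0, 0, 0, 0, 0, 0, -1]]]'

```text
time: 2.8
tool_pos: [0.4454, 0.2246, 0.0882]
tcp_rot: [0.442, 3.109, 0.001]
wrist_force: [-1.3, 0.1, 2.7]
width: 0.162
grip_force: 49.0
```

Run:
```python
from h import *
h=yaw(58); p=np.array([.535,.018,.27])+0*h
plan(p+[0,0,0],frame([0,0,-1],-h),20)
```

```text
rows 20 [-0.031, -0.402, -0.303, 0.0, 0.001, -0.618] t 2.8 pos [0.4454, 0.2246, 0.0882]
```

Request:
jog_arm --increments '[[[0, 0, -0.6, 0, 0, 0, -1], [0, 0, -0.6, 0, 0, 0, -1], [0, 0, -0.6, 0, 0, 0, -1], [0, 0, -0.6, 0, 0, 0, -1], [0, 0, -0.6, 0, 0, 0, -1]]]'

```text
time: 3.22
tool_pos: [0.4445, 0.2241, 0.178]
tcp_rot: [-0.442, -3.11, 0.001]
wrist_force: [0.3, 1.1, -1.2]
width: 0.164
grip_force: 48.8
```

Run:
```python
from h import *
h=yaw(58); p=np.array([.535,.018,.27])
plan(p,frame([0,0,-1],-h))
print(read_state()['q'])
```

```text
rows 15 [-0.049, -0.535, -0.204, -0.0, -0.001, -0.824] t 3.2167 pos [0.4445, 0.2241, 0.178]
[ 4.16969777e-01  4.62325387e-02  2.10171960e+00 -5.42186886e-05
  9.94574755e-01 -8.71422240e-01]
```

```bash
cat > kin.py <<'E'
from h import *
from scipy.optimize import least_squares
LO=np.array([-2.63,-.94,.31,-1.31,0,-2.55]);HI=np.array([2.63,2.18,2.57,4.45,2.66,2.55])
def fk(q,P):
    L2,L3,D,d6=P;Rz=lambda a:R.from_euler('z',a);Ry=lambda a:R.from_euler('y',a)
    w=Rz(q[0]).apply([L2*np.sin(q[1])+L3*np.sin(q[1]+q[2]),0,D+d6+L2*np.cos(q[1])+L3*np.cos(q[1]+q[2])])
    M=(Rz(q[0])*Ry(q[1]+q[2])*Rz(q[3])*Ry(q[4])*Rz(q[5]+np.pi/2)).as_matrix()
    return w+d6*M[:,2],M
def fit():
    qs=[[1.095,.264,1.604],read_state()['q'][:3]];ps=[[.2865,.6106,.3027],read_state()['tool_pos']]
    A=[];b=[]
    for q,p in zip(qs,ps):
        A+=[[np.sin(q[1]),np.sin(q[1]+q[2]),0],[np.cos(q[1]),np.cos(q[1]+q[2]),1]];b+=[np.hypot(*p[:2]),p[2]]
    return np.linalg.lstsq(A,b,rcond=None)
def ik(p,M,P,q0):
    best=[]
    rng=np.random.default_rng(0)
    for i in range(25):
        f=lambda q:(lambda t:np.r_[(t[0]-p)*5,(t[1]-M).ravel()])(fk(q,P))
        x=np.clip(q0,LO+.01,HI-.01) if i==0 else rng.uniform(LO,HI)
        r=least_squares(f,x,bounds=(LO,HI))
        if not any(np.abs(r.x-b[1]).max()<.05 for b in best): best.append((r.cost,r.x))
    best.sort(key=lambda b:b[0]); return best[:3]
E
python3 - <<'E'
from kin import *
s=fit();print(s[0],s[1]);q0=read_state()['q']
P=[*s[0],.2]
P=[s[0][0],s[0][1],s[0][2],.2]
p,M=fk(q0,P);print(p,read_state()['tool_pos'],np.abs(M-R.from_rotvec(read_state()['tcp_rot']).as_matrix()).max())
h=yaw(58);z=np.array([0,0,1.]);mouth=np.array([.52,.0,.059])
pin=(h-z)/2**.5
for d6 in(.13,.2):
  P[3]=d6
  for sg,nm in((-1,"pin=-x"),(1,"pin=+x")):
    for roll in (0,30,-30,60,-60):
        zt=R.from_rotvec(pin*np.radians(roll)).apply((-h-z)/2**.5)
        b=ik(mouth-pin*.025-zt*.062,frame(zt,sg*pin),P,q0)
        print(d6,nm,roll,[(round(c,4),x.round(2).tolist()) for c,x in b[:2]])
  for roll in (0,90,180,270):
    b=ik(mouth-pin*(.043+.055),frame(pin,R.from_rotvec(pin*np.radians(roll)).apply((-h-z)/2**.5)),P,q0)
    print(d6,"retake",roll,[(round(c,4),x.round(2).tolist()) for c,x in b[:2]])
E
```

```text
[ 0.51381017  0.56529357 -0.02726986] [5.77711589e-07]
[0.45468202 0.20138824 0.17754309] [0.44445455 0.22408766 0.17803693] 3.885780586188048e-16
0.13 pin=-x 0 [(np.float64(0.0), [0.17, 0.33, 1.96, -0.56, 1.45, -2.17]), (np.float64(1.0746), [0.04, 0.31, 2.31, 4.45, 0.73, -1.31])]
0.13 pin=-x 30 [(np.float64(0.0), [0.05, 0.46, 1.82, -0.22, 1.75, -2.25]), (np.float64(1.6955), [-0.03, 0.47, 1.71, -0.58, 2.01, 2.55])]
0.13 pin=-x -30 [(np.float64(0.0), [0.27, 0.23, 2.14, -1.0, 1.2, -1.93]), (np.float64(0.3785), [0.14, 0.26, 2.33, 4.45, 0.91, -1.39])]
0.13 pin=-x 60 [(np.float64(0.0), [-0.07, 0.57, 1.76, 0.11, 2.02, -2.2]), (np.float64(1.356), [-0.05, 0.67, 1.6, -1.0, 2.66, 2.55])]
0.13 pin=-x -60 [(np.float64(0.0238), [0.26, 0.21, 2.37, 4.45, 1.07, -1.38]), (np.float64(0.0487), [0.35, 0.16, 2.28, -1.31, 1.11, -1.71])]
0.13 pin=+x 0 [(np.float64(0.0), [0.17, 0.33, 1.96, -0.56, 1.45, 0.97]), (np.float64(1.0746), [0.04, 0.31, 2.31, 4.45, 0.73, 1.84])]
0.13 pin=+x 30 [(np.float64(0.0), [0.05, 0.46, 1.82, -0.22, 1.75, 0.9]), (np.float64(1.9025), [-0.03, 0.34, 2.3, 4.45, 0.18, 2.34])]
0.13 pi
[... 2105 characters left out ...]
, 1.37, 4.45, 2.66, -0.7])]
0.2 pin=+x -60 [(np.float64(0.0284), [0.5, 0.26, 2.31, -1.31, 1.2, 1.61]), (np.float64(0.0409), [0.38, 0.29, 2.44, 4.45, 1.14, 1.93])]
0.2 retake 0 [(np.float64(0.0), [-0.41, 0.12, 2.27, 1.05, 0.94, 2.55]), (np.float64(0.3625), [-0.06, -0.06, 2.3, 0.3, 0.54, -2.55])]
0.2 retake 90 [(np.float64(0.0), [-0.41, 0.12, 2.27, 1.04, 0.94, -2.16]), (np.float64(0.4877), [0.01, -0.02, 2.46, 2.97, 0.0, 2.55])]
0.2 retake 180 [(np.float64(0.0), [-0.41, 0.12, 2.27, 1.04, 0.94, -0.58]), (np.float64(0.493), [-0.01, -0.01, 2.46, 4.45, 0.0, 2.55])]
0.2 retake 270 [(np.float64(0.0), [-0.41, 0.12, 2.27, 1.04, 0.94, 0.99]), (np.float64(0.4894), [0.02, -0.02, 2.46, -1.31, 0.0, -2.55])]
```

Run:
```python
from h import *
plan([.54,.02,.27],R.from_rotvec(read_state()['tcp_rot']).as_matrix(),10)
```

```text
rows 10 [-0.495, -0.565, -0.307, 0.0, 0.0, 0.0] t 3.2167 pos [0.4445, 0.2241, 0.178]
```

Request:
jog_arm --increments '[[[-0.495, -0.565, -0.307, 0, 0, 0, -1], [-0.495, -0.565, -0.307, 0, 0, 0, -1], [-0.495, -0.565, -0.307, 0, 0, 0, -1], [-0.495, -0.565, -0.307, 0, 0, 0, -1], [-0.495, -0.565, -0.307, 0, 0, 0, -1]]]'

```text
time: 3.63
tool_pos: [0.4925, 0.1212, 0.2238]
tcp_rot: [-0.441, -3.11, 0.0]
wrist_force: [-0.0, 1.5, -0.2]
width: 0.164
grip_force: 48.8
```

Request:
jog_arm --increments '[[[-0.495, -0.565, -0.307, 0, 0, 0, -1], [-0.495, -0.565, -0.307, 0, 0, 0, -1], [-0.495, -0.565, -0.307, 0, 0, 0, -1], [-0.495, -0.565, -0.307, 0, 0, 0, -1], [-0.495, -0.565, -0.307, 0, 0, 0, -1]]]'

```text
time: 4.05
tool_pos: [0.5402, 0.019, 0.2697]
tcp_rot: [-0.442, -3.11, 0.0]
wrist_force: [-0.3, 0.4, -0.8]
width: 0.165
grip_force: 48.8
```

Request:
jog_arm --increments '[[[0, 0, 0, 0, 0, 0, -1], [0, 0, 0, 0, 0, 0, -1], [0, 0, 0, 0, 0, 0, -1], [0, 0, 0, 0, 0, 0, -1], [0, 0, 0, 0, 0, 0, -1]]]'

```text
time: 4.47
tool_pos: [0.5394, 0.021, 0.2688]
tcp_rot: [-0.44, -3.109, 0.0]
wrist_force: [-1.6, 0.1, -0.7]
width: 0.165
grip_force: 48.9
```

Run:
```python
from h import *
im,X,T,p=look("wrist"); cv2.imwrite("pics/w2.png",im); np.save("w2.npy",X); np.save("T2.npy",T)
print(read_state()['tool_pos'],read_state()['q'].round(2) if hasattr(read_state()['q'],'round') else read_state()['q'])
```

```text
[0.53952416 0.02098106 0.26894758] [-0.01  0.03  1.93  0.    1.18 -1.3 ]
```

View pics/w2.png

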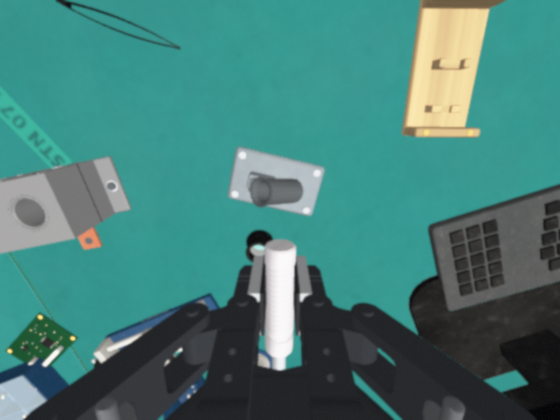

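The gauge is held squarely at (280,300). The rest's foot is at (277,182), its mouth at (262,190), and the loupe at (259,245). I'll fit the rest's pose.

Run:
```python
from kin import *
X=np.load("w2.npy")
q=reg(X,222,332,140,222,.005,.014,"foot"); 
P=X[140:222,222:332].reshape(-1,3); P=P[(P[:,2]>.022)&(P[:,2]<.09)]
print(len(P),"zmax",np.percentile(P[:,2],[50,95,99,100]).round(4), P.min(0),P.max(0))
z=np.array([0,0,1.])
r0=cv2.minAreaRect((q[:,:2]*1000).astype(np.float32))
def res(v):
    h=yaw(v[2]);d=(h-z)/2**.5;m=np.array([v[0],v[1],.059]);e=P-m;t=e@d
    rad=np.linalg.norm(e-np.outer(t,d),axis=1)
    rr=np.where(t>.012,rad-.0135,0)   # plain part
    return rr
for y0 in(50,60,70):
    s=least_squares(lambda v:np.r_[res(v)],[.52,.0,y0],loss="soft_l1",f_scale=.001,x_scale=[.01,.01,5]);print(s.x.round(4),s.cost)
v=s.x
hh=yaw(60)
# top rim: points near zmax
k=P[P[:,2]>.064];print("rim",len(k),k.mean(0))
k=P[P[:,2]>.058];r=cv2.minAreaRect((k[:,:2]*1000).astype(np.float32));print(r,k.mean(0))
```

```text
foot 3153 [0.5277 0.0179 0.009 ] rect [533.3  15.7] [103.9  61.8] 60.4
1400 zmax [0.0492 0.0651 0.0686 0.07  ] [ 0.51224386 -0.01340022  0.02204401] [0.55534588 0.04468813 0.06997742]
[5.38800e-01 3.30000e-02 7.52429e+01] 0.0005812636062993144
[5.24000e-01 5.20000e-03 5.02616e+01] 0.001145087055088214
[ 4.696000e-01  1.800000e-02 -1.979262e+02] 0.0
rim 96 [0.53007028 0.01150556 0.06666788]
((530.9786987304688, 11.135305404663086), (20.538637161254883, 30.733455657958984), 60.06148147583008) [0.53039393 0.01234021 0.06299091]
```

Run:
```python
from kin import *
X=np.load("w2.npy"); P=X[140:222,222:332].reshape(-1,3); P=P[(P[:,2]>.012)&(P[:,2]<.09)]
h=yaw(60.3);l=np.array([h[1],-h[0],0]);c=np.array([.5333,.0157,0])
s=(P-c)@h;t=(P-c)@l
k=P[:,2]>.03;print("lateral range",np.percentile(t[k],[1,50,99]).round(4))
k=P[:,2]>.062;print("lateral top",np.percentile(t[k],[1,50,99]).round(4))
for a in np.arange(-.045,.045,.004):
    m=(abs(s-a)<.002)&(abs(t-.0)<.006)
    if m.sum()>3: print(a.round(3),m.sum(),np.percentile(P[m,2],[10,50,95]).round(4))
```

```text
lateral range [-0.0135 -0.0016  0.0138]
lateral top [-0.0137 -0.0018  0.014 ]
-0.029 34 [0.0267 0.0279 0.0402]
-0.025 47 [0.0396 0.0474 0.0504]
-0.021 46 [0.0488 0.05   0.0517]
-0.017 48 [0.0462 0.0486 0.0504]
-0.013 42 [0.0419 0.0442 0.0463]
-0.009 34 [0.038  0.0403 0.0429]
-0.005 43 [0.0436 0.0679 0.0695]
-0.001 47 [0.0615 0.0635 0.0657]
0.003 45 [0.0575 0.0594 0.062 ]
0.007 43 [0.0534 0.0554 0.0578]
0.011 40 [0.0497 0.0513 0.0537]
0.015 40 [0.0448 0.0472 0.0499]
0.019 36 [0.0412 0.0435 0.0456]
0.023 33 [0.0381 0.0395 0.0417]
0.027 36 [0.0335 0.0358 0.0377]
0.031 11 [0.032  0.0328 0.0335]
```

```bash
cat >> h.py <<'E'
Z=np.array([0,0,1.]);H=yaw(60.3);MOUTH=np.array([.5259,.0027,.059]);D=(H-Z)/2**.5;ZT=(-H-Z)/2**.5
E
python3 - <<'E'
from h import *
plan(MOUTH-D*(.076+.0445)-ZT*.062,frame(ZT,-D))
E
```

```text
rows 15 [0.047, -0.061, 0.223, 0.333, 0.421, -0.802] t 4.5167 pos [0.5395, 0.021, 0.2689]
```

Request:
jog_arm --increments '[[[0.047, -0.061, 0.223, 0.333, 0.421, -0.802, -1], [0.047, -0.061, 0.223, 0.333, 0.421, -0.802, -1], [0.047, -0.061, 0.223, 0.333, 0.421, -0.802, -1], [0.047, -0.061, 0.223, 0.333, 0.421, -0.802, -1], [0.047, -0.061, 0.223, 0.333, 0.421, -0.802, -1]]]'

```text
time: 4.93
tool_pos: [0.5289, 0.0107, 0.2374]
tcp_rot: [0.21, -2.884, 0.206]
wrist_force: [-0.0, 0.2, -0.8]
width: 0.166
grip_force: 48.9
```

Request:
jog_arm --increments '[[[0.047, -0.061, 0.223, 0.333, 0.421, -0.802, -1], [0.047, -0.061, 0.223, 0.333, 0.421, -0.802, -1], [0.047, -0.061, 0.223, 0.333, 0.421, -0.802, -1], [0.047, -0.061, 0.223, 0.333, 0.421, -0.802, -1], [0.047, -0.061, 0.223, 0.333, 0.421, -0.802, -1]]]'

```text
time: 5.35
tool_pos: [0.5162, -0.0076, 0.2101]
tcp_rot: [0.763, -2.532, 0.374]
wrist_force: [-0.2, -0.3, -1.5]
width: 0.165
grip_force: 48.9
```

Request:
jog_arm --increments '[[[0.047, -0.061, 0.223, 0.333, 0.421, -0.802, -1], [0.047, -0.061, 0.223, 0.333, 0.421, -0.802, -1], [0.047, -0.061, 0.223, 0.333, 0.421, -0.802, -1], [0.047, -0.061, 0.223, 0.333, 0.421, -0.802, -1], [0.047, -0.061, 0.223, 0.333, 0.421, -0.802, -1]]]'

```text
time: 5.77
tool_pos: [0.5063, -0.0336, 0.1883]
tcp_rot: [1.218, -2.085, 0.505]
wrist_force: [-0.2, -0.2, -0.5]
width: 0.164
grip_force: 48.9
```

Request:
jog_arm --increments '[[[0, 0, 0, 0, 0, 0, -1], [0, 0, 0, 0, 0, 0, -1], [0, 0, 0, 0, 0, 0, -1], [0, 0, 0, 0, 0, 0, -1], [0, 0, 0, 0, 0, 0, -1]]]'

```text
time: 6.18
tool_pos: [0.5069, -0.0341, 0.1895]
tcp_rot: [1.211, -2.093, 0.504]
wrist_force: [-0.1, 0.5, -1.0]
width: 0.168
grip_force: 48.8
```

Run:
```python
from h import *
plan(MOUTH-D*(.036+.0445)-ZT*.062,frame(ZT,-D),5)
print(read_state()['q'],read_state()['wrist_force'])
im,X,T,p=look("wrist"); 
# gauge in hand: axis line in tool frame
s=read_state();M=R.from_rotvec(s['tcp_rot']).as_matrix();Y=(X-np.array(s['tool_pos']))@M
m=(abs(Y[...,1])<.012)&(Y[...,2]>.045)&(Y[...,2]<.075)&(Y[...,0]>-.08)&(Y[...,0]<.03)&(im.min(-1)>140)
q=Y[m];print(m.sum())
for a in np.arange(-.08,.03,.01):
    k=abs(q[:,0]-a)<.005
    if k.sum()>5: print(a.round(3),k.sum(),np.median(q[k],0).round(4),np.percentile(q[k,2],10).round(4))
print("x range",np.percentile(q[:,0],[.5,99.5]))
cv2.imwrite("pics/w3.png",im)
```

```text
rows 5 [-0.274, 0.012, 0.007, -0.002, 0.005, -0.008] t 6.1833 pos [0.5069, -0.0341, 0.1895]
[ 0.17946825  0.34200255  1.89189413 -0.57400488  1.49085347 -2.21743028] [-0.12301799  0.50322384 -1.00962079]
3609
-0.06 15 [-0.0555 -0.0003  0.0601] 0.0596
-0.05 132 [-0.0509 -0.0003  0.06  ] 0.0591
-0.04 295 [-0.0387 -0.0002  0.0567] 0.0555
-0.03 408 [-0.0298 -0.0002  0.0567] 0.0555
-0.02 426 [-0.02   -0.0002  0.0567] 0.0554
-0.01 416 [-0.0101 -0.0002  0.0564] 0.0553
-0.0 468 [0.0001 0.0003 0.0563] 0.0553
0.01 788 [ 0.0117 -0.0002  0.0564] 0.051
0.02 661 [0.0208 0.0003 0.0583] 0.0555
x range [-0.05483262  0.0220029 ]
```

View pics/w3.png

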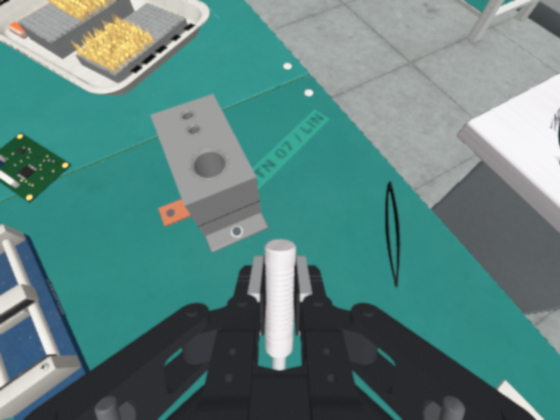

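The gauge sits parallel to the tool's x, with its axis 63 mm ahead of the TCP and its handle end at +21 mm. I'll insert it in stages.

Request:
jog_arm --increments '[[[-0.27, 0.012, 0, 0, 0, 0, -1], [-0.27, 0.012, 0, 0, 0, 0, -1], [-0.27, 0.012, 0, 0, 0, 0, -1], [-0.27, 0.012, 0, 0, 0, 0, -1], [-0.27, 0.012, 0, 0, 0, 0, -1]]]'

```text
time: 6.65
tool_pos: [0.5191, -0.0077, 0.1592]
tcp_rot: [1.212, -2.09, 0.503]
wrist_force: [0.2, 1.7, -0.9]
width: 0.168
grip_force: 48.8
```

Request:
jog_arm --increments '[[[-0.2, 0, 0, 0, 0, 0, -1], [-0.2, 0, 0, 0, 0, 0, -1], [-0.2, 0, 0, 0, 0, 0, -1], [-0.2, 0, 0, 0, 0, 0, -1], [-0.2, 0, 0, 0, 0, 0, -1]]]'

```text
time: 7.07
tool_pos: [0.5298, 0.0104, 0.1386]
tcp_rot: [1.212, -2.091, 0.504]
wrist_force: [-0.5, -0.5, -0.0]
width: 0.166
grip_force: 48.8
```

Run:
```python
from h import *
s=read_state();plan(MOUTH-D*(-.018+.0443)-ZT*.063,frame(ZT,-D),5);print(s['wrist_force'],s['torque'])
```

```text
rows 5 [-0.159, -0.003, -0.004, -0.002, 0.001, -0.004] t 7.0667 pos [0.5298, 0.0104, 0.1386]
[-0.49572975 -0.47329786 -0.04599681] [ 0.35153681 -0.20103645  0.0702059 ]
```

Request:
jog_arm --increments '[[[-0.16, 0, 0, 0, 0, 0, -1], [-0.16, 0, 0, 0, 0, 0, -1], [-0.16, 0, 0, 0, 0, 0, -1], [-0.16, 0, 0, 0, 0, 0, -1], [-0.16, 0, 0, 0, 0, 0, -1]]]'

```text
time: 7.48
tool_pos: [0.5382, 0.025, 0.1218]
tcp_rot: [1.212, -2.091, 0.504]
wrist_force: [0.1, 0.1, -1.1]
width: 0.166
grip_force: 48.8
```

Request:
jog_arm --increments '[[[0, 0, 0, 0, 0, 0, -1], [0, 0, 0, 0, 0, 0, -0.5], [0, 0, 0, 0, 0, 0, -0.3], [0, 0, 0, 0, 0, 0, -0.2], [0, 0, 0, 0, 0, 0, -0.2]]]'

```text
time: 7.9
tool_pos: [0.538, 0.0246, 0.1223]
tcp_rot: [1.212, -2.091, 0.504]
wrist_force: [0.3, -0.8, -0.1]
width: 0.398
grip_force: 0.0
```

Request:
jog_arm --increments '[[[0, 0, 0, 0, 0, 0, -0.2], [0, 0, 0, 0, 0, 0, -0.2], [0, 0, 0, 0, 0, 0, -0.2], [0, 0, 0, 0, 0, 0, -0.2], [0, 0, 0, 0, 0, 0, -0.2]]]'

```text
time: 8.32
tool_pos: [0.538, 0.0247, 0.122]
tcp_rot: [1.212, -2.091, 0.504]
wrist_force: [0.3, -0.1, -0.8]
width: 0.398
grip_force: 0.0
```

```bash
cat > meas.py <<'E'
from h import *
im,X,T,p=look("wrist"); s=read_state();M=frame(D,-ZT)  # axes along rest: x=(h+z)/r2, y, z=D
Y=(X-MOUTH)@M
m=(abs(Y[...,0])<.02)&(abs(Y[...,1])<.02)&(Y[...,2]<-.004)&(Y[...,2]>-.09)&(im.min(-1)>140)
q=Y[m];print(m.sum())
for a in np.arange(-.08,.0,.006):
    k=abs(q[:,2]-a)<.003
    if k.sum()>5: print(a.round(3),k.sum(),np.median(q[k],0).round(4),"x",np.percentile(q[k,0],[5,95]).round(4),"y",np.percentile(q[k,1],[5,95]).round(4))
print("axial range",np.percentile(q[:,2],[1,99]).round(4),s['tool_pos'],s['wrist_force'])
E
python3 meas.py
```

```text
2333
-0.044 405 [ 0.0015 -0.0013 -0.0424] x [-0.006   0.0067] y [-0.0073  0.0048]
-0.038 423 [ 0.0058  0.0002 -0.0386] x [0.0001 0.0154] y [-0.0196  0.0196]
-0.032 305 [ 0.0057 -0.0007 -0.0318] x [0.0017 0.0071] y [-0.0078  0.0058]
-0.026 290 [ 0.0053 -0.0007 -0.0261] x [0.0009 0.0071] y [-0.0079  0.0059]
-0.02 305 [ 0.0055 -0.0007 -0.02  ] x [-0.0001  0.007 ] y [-0.0075  0.0066]
-0.014 285 [ 0.0054 -0.0002 -0.0139] x [0.0002 0.007 ] y [-0.0076  0.0067]
-0.008 262 [ 0.0055 -0.0002 -0.0081] x [0.0016 0.007 ] y [-0.0071  0.0062]
-0.002 58 [ 0.0053  0.0001 -0.0045] x [0.0011 0.0069] y [-0.0072  0.0069]
axial range [-0.0431 -0.0044] [0.53796508 0.02473863 0.12201899] [0.43927571 0.47438974 0.34066347]
```

The gauge lies in the tube with its end 43 mm out and its axis about 1 mm low, as expected. Next I'll back off along the tool axis and plan the retake.

```bash
sed -i 's/0,D+d6+L2/.025,D+d6+L2/; s/return w+d6/return w+d6/' kin.py
python3 - <<'E'
from kin import *
s=read_state();p=np.array(s['tool_pos'])
for d6 in np.arange(.08,.3,.02):
    print(d6.round(2),(fk(s['q'],[.5138,.5653,-.0273,d6])[0]-p).round(4))
E
```

```text
0.08 [ 0.0693  0.1202 -0.0578]
0.1 [ 0.0623  0.1079 -0.052 ]
0.12 [ 0.0553  0.0956 -0.0461]
0.14 [ 0.0483  0.0834 -0.0403]
0.16 [ 0.0413  0.0711 -0.0344]
0.18 [ 0.0343  0.0588 -0.0286]
0.2 [ 0.0273  0.0465 -0.0227]
0.22 [ 0.0203  0.0342 -0.0169]
0.24 [ 0.0134  0.0219 -0.011 ]
0.26 [ 0.0064  0.0097 -0.0052]
0.28 [-0.0006 -0.0026  0.0007]
```

Request:
jog_arm --increments '[[[0, 0, -0.4, 0, 0, 0, -0.2], [0, 0, -0.6, 0, 0, 0, -0.2], [0, 0, -0.6, 0, 0, 0, -0.2], [0, 0, -0.6, 0, 0, 0, -0.2], [0, 0, -0.6, 0, 0, 0, -0.2]]]'

```text
time: 8.78
tool_pos: [0.5679, 0.0774, 0.1828]
tcp_rot: [1.212, -2.091, 0.504]
wrist_force: [-0.4, -0.8, -0.7]
width: 0.398
grip_force: 0.0
```

```bash
sed -i '$a PP=[.5138,.5653,-.0273,.277]' kin.py
python3 - <<'E'
from kin import *
q0=np.array(read_state()['q']);print(q0.round(2),(fk(q0,PP)[0]-read_state()['tool_pos']).round(4))
E_=MOUTH+(-.001)*(-ZT)-.043*D
for n,dd in(("grip",.054),("hover",.114)):
  for nm,x in(("roll180",-ZT),("roll90",np.cross(D,ZT)),("roll270",-np.cross(D,ZT))):
    b=ik(E_-D*dd,frame(D,x),PP,q0);print(n,nm,[(round(c,5),v.round(2).tolist()) for c,v in b[:2]])
E
```

```text
[ 0.32  0.5   1.68 -0.49  1.6  -2.15] [ 0.0002 -0.0008 -0.0002]
grip roll180 [(np.float64(0.0), [-0.58, 0.18, 2.26, 0.97, 1.03, -0.72]), (np.float64(0.54364), [-0.04, -0.04, 2.52, 4.45, 0.0, 2.55])]
grip roll90 [(np.float64(0.0), [-0.58, 0.18, 2.26, 0.97, 1.03, -2.3]), (np.float64(0.54364), [-0.04, -0.04, 2.52, 2.96, 0.0, 2.46])]
grip roll270 [(np.float64(0.0), [-0.58, 0.18, 2.26, 0.97, 1.03, 0.85]), (np.float64(0.5573), [-0.01, -0.06, 2.53, -1.31, 0.0, -2.55])]
hover roll180 [(np.float64(0.0), [-0.67, 0.1, 2.24, 0.88, 1.14, -0.68]), (np.float64(0.64729), [-0.1, -0.14, 2.56, 4.45, 0.0, 2.52])]
hover roll90 [(np.float64(0.0), [-0.67, 0.1, 2.24, 0.88, 1.14, -2.25]), (np.float64(0.64729), [-0.1, -0.14, 2.56, 4.29, 0.0, 1.11])]
hover roll270 [(np.float64(0.0), [-0.67, 0.1, 2.24, 0.88, 1.14, 0.89]), (np.float64(0.66668), [-0.07, -0.17, 2.57, -1.31, 0.0, -2.55])]
```

Run:
```python
from kin import *
q0=np.array(read_state()['q']);q1=np.array([-.67,.1,2.24,.88,1.14,-.68])
p,M=fk((q0+q1)/2,PP);p[2]=max(p[2],.24);print("way",p,M[:,2])
r=plan(p,M,15)
E_=MOUTH+(-.001)*(-ZT)-.043*D
np.save("way.npy",np.c_[p,M])
print("hover",E_-D*.114)
P=np.array(read_state()['tool_pos']);A=R.from_rotvec(read_state()['tcp_rot']).as_matrix();q=q0
for i in range(15):
    P=P+A@r[:3]*.03;A=A@R.from_rotvec(np.radians(r[3:]*6)).as_matrix()
    if i%3==2:
        s=least_squares(lambda q:(lambda t:np.r_[(t[0]-P)*5,(t[1]-A).ravel()])(fk(q,PP)),q,bounds=(LO,HI));q=s.x;print(P.round(3),(P+A[:,2]*.073).round(3),q.round(2),round(s.cost,5))
```

```text
way [ 0.4675665 -0.0042708  0.24     ] [-0.41591924  0.26488662 -0.86996912]
 rows 15 [0.315, -0.107, 0.078, -0.605, -0.174, 0.734] t 8.7833 pos [0.5679, 0.0774, 0.1828]
hover [ 0.47054593 -0.09434601  0.16930866]
[0.561 0.051 0.197] [0.526 0.017 0.143] [ 0.22  0.48  1.66 -0.36  1.65 -2.  ] 0.0
[0.546 0.028 0.211] [0.506 0.007 0.153] [ 0.12  0.44  1.67 -0.22  1.67 -1.85] 0.0
[0.524 0.01  0.222] [0.483 0.003 0.162] [ 0.02  0.37  1.71 -0.09  1.65 -1.69] 0.0
[ 0.497 -0.001  0.232] [0.459 0.006 0.17 ] [-0.08  0.29  1.79  0.05  1.61 -1.53] 0.0
[ 0.468 -0.004  0.24 ] [0.437 0.015 0.176] [-0.17  0.18  1.89  0.19  1.55 -1.38] 0.0
```

Request:
jog_arm --increments '[[[0.315, -0.107, 0.078, -0.605, -0.174, 0.734, -0.2], [0.315, -0.107, 0.078, -0.605, -0.174, 0.734, -0.2], [0.315, -0.107, 0.078, -0.605, -0.174, 0.734, -0.2], [0.315, -0.107, 0.078, -0.605, -0.174, 0.734, -0.2], [0.315, -0.107, 0.078, -0.605, -0.174, 0.734, -0.2]]]'

```text
time: 9.2
tool_pos: [0.5519, 0.0348, 0.2062]
tcp_rot: [0.662, -2.388, 0.269]
wrist_force: [-0.3, -0.7, 0.1]
width: 0.4
grip_force: 0.0
```

Request:
jog_arm --increments '[[[0.315, -0.107, 0.078, -0.605, -0.174, 0.734, -0.2], [0.315, -0.107, 0.078, -0.605, -0.174, 0.734, -0.2], [0.315, -0.107, 0.078, -0.605, -0.174, 0.734, -0.2], [0.315, -0.107, 0.078, -0.605, -0.174, 0.734, -0.2], [0.315, -0.107, 0.078, -0.605, -0.174, 0.734, -0.2]]]'

```text
time: 9.62
tool_pos: [0.5155, 0.0044, 0.2255]
tcp_rot: [0.068, -2.557, 0.017]
wrist_force: [-0.0, -0.8, 0.6]
width: 0.396
grip_force: 0.0
```

Request:
jog_arm --increments '[[[0.315, -0.107, 0.078, -0.605, -0.174, 0.734, -0.2], [0.315, -0.107, 0.078, -0.605, -0.174, 0.734, -0.2], [0.315, -0.107, 0.078, -0.605, -0.174, 0.734, -0.2], [0.315, -0.107, 0.078, -0.605, -0.174, 0.734, -0.2], [0.315, -0.107, 0.078, -0.605, -0.174, 0.734, -0.2]]]'

```text
time: 10.03
tool_pos: [0.4675, -0.0052, 0.2399]
tcp_rot: [-0.553, -2.59, -0.247]
wrist_force: [-1.5, -0.8, -0.4]
width: 0.396
grip_force: 0.0
```

```bash
cat > sim.py <<'E'
from kin import *
def sim(r,n,step=3):
    P=np.array(read_state()['tool_pos']);A=R.from_rotvec(read_state()['tcp_rot']).as_matrix();q=np.array(read_state()['q'])
    for i in range(n):
        P=P+A@r[:3]*.03;A=A@R.from_rotvec(np.radians(r[3:]*6)).as_matrix()
        s=least_squares(lambda q:(lambda t:np.r_[(t[0]-P)*5,(t[1]-A).ravel()])(fk(q,PP)),q,bounds=(LO,HI));dq=s.x-q;q=s.x
        if i%step==step-1: print(P.round(3),"tip",(P+A[:,2]*.073).round(3),q.round(2),"v/vmax",(np.abs(dq)*12/np.array([2.57,2.57,3.14,3.14,3.14,3.14])).max().round(2),round(s.cost,5))
E
python3 - <<'E'
from sim import *
E_=MOUTH+(-.001)*(-ZT)-.043*D
r=plan(E_-D*.114,frame(D,-ZT));sim(r,15)
E
```

```text
rows 15 [-0.26, -0.09, -0.008, -0.605, 0.094, 0.859] t 10.0333 pos [0.4675, -0.0052, 0.2399]
[ 0.481 -0.022  0.228] tip [0.457 0.01  0.167] [-0.29  0.21  1.91  0.33  1.51 -1.22] v/vmax 0.2 0.0
[ 0.489 -0.042  0.215] tip [ 0.475 -0.     0.156] [-0.39  0.21  1.95  0.47  1.45 -1.07] v/vmax 0.19 0.0
[ 0.489 -0.062  0.201] tip [ 0.488 -0.015  0.145] [-0.5   0.19  2.03  0.6   1.37 -0.93] v/vmax 0.17 0.0
[ 0.483 -0.08   0.185] tip [ 0.495 -0.032  0.132] [-0.59  0.16  2.12  0.74  1.26 -0.8 ] v/vmax 0.17 0.0
[ 0.471 -0.094  0.169] tip [ 0.496 -0.05   0.118] [-0.67  0.1   2.24  0.88  1.14 -0.68] v/vmax 0.18 0.0
```

Request:
jog_arm --increments '[[[-0.26, -0.09, -0.008, -0.605, 0.094, 0.859, -0.2], [-0.26, -0.09, -0.008, -0.605, 0.094, 0.859, -0.2], [-0.26, -0.09, -0.008, -0.605, 0.094, 0.859, -0.2], [-0.26, -0.09, -0.008, -0.605, 0.094, 0.859, -0.2], [-0.26, -0.09, -0.008, -0.605, 0.094, 0.859, -0.2]]]'

```text
time: 10.45
tool_pos: [0.4877, -0.035, 0.2192]
tcp_rot: [-1.202, -2.311, -0.51]
wrist_force: [0.2, -0.3, 0.1]
width: 0.4
grip_force: 0.0
```

Request:
jog_arm --increments '[[[-0.26, -0.09, -0.008, -0.605, 0.094, 0.859, -0.2], [-0.26, -0.09, -0.008, -0.605, 0.094, 0.859, -0.2], [-0.26, -0.09, -0.008, -0.605, 0.094, 0.859, -0.2], [-0.26, -0.09, -0.008, -0.605, 0.094, 0.859, -0.2], [-0.26, -0.09, -0.008, -0.605, 0.094, 0.859, -0.2]]]'

```text
time: 10.87
tool_pos: [0.4883, -0.0685, 0.1951]
tcp_rot: [-1.775, -1.876, -0.741]
wrist_force: [-0.5, 0.1, 0.1]
width: 0.397
grip_force: 0.0
```

Request:
jog_arm --increments '[[[-0.26, -0.09, -0.008, -0.605, 0.094, 0.859, -0.2], [-0.26, -0.09, -0.008, -0.605, 0.094, 0.859, -0.2], [-0.26, -0.09, -0.008, -0.605, 0.094, 0.859, -0.2], [-0.26, -0.09, -0.008, -0.605, 0.094, 0.859, -0.2], [-0.26, -0.09, -0.008, -0.605, 0.094, 0.859, -0.2]]]'

```text
time: 11.28
tool_pos: [0.4708, -0.0948, 0.1689]
tcp_rot: [-2.243, -1.303, -0.928]
wrist_force: [0.2, 0.1, 0.0]
width: 0.398
grip_force: 0.0
```

Request:
jog_arm --increments '[[[0, 0, 0, 0, 0, 0, -0.2], [0, 0, 0, 0, 0, 0, -0.2], [0, 0, 0, 0, 0, 0, -0.2], [0, 0, 0, 0, 0, 0, -0.2], [0, 0, 0, 0, 0, 0, -0.2]]]'

```text
time: 11.7
tool_pos: [0.4714, -0.0943, 0.169]
tcp_rot: [-2.238, -1.311, -0.926]
wrist_force: [-0.8, -0.8, -0.2]
width: 0.401
grip_force: 0.0
```

```bash
python3 meas.py
python3 - <<'E'
from h import *
E_=MOUTH+(-.001)*(-ZT)-.043*D
plan(E_-D*.055,frame(D,-ZT),5)
E
```

```text
700
-0.044 362 [-0.0006 -0.0007 -0.0425] x [-0.0071  0.0055] y [-0.007   0.0054]
-0.038 65 [ 0.0055 -0.0001 -0.0381] x [0.0012 0.0066] y [-0.0077  0.0056]
-0.032 61 [ 0.0053 -0.0008 -0.032 ] x [0.0012 0.0067] y [-0.0072  0.0064]
-0.026 59 [ 0.0055 -0.0001 -0.0259] x [0.0024 0.0065] y [-0.0069  0.0058]
-0.02 52 [ 0.0053  0.0002 -0.0204] x [0.0015 0.0066] y [-0.0066  0.0067]
-0.014 47 [ 0.0054 -0.0002 -0.0142] x [0.0015 0.0063] y [-0.0069  0.0061]
-0.008 45 [ 0.0056  0.0006 -0.0082] x [0.0014 0.0064] y [-0.0066  0.0068]
-0.002 7 [ 0.0053 -0.0002 -0.0046] x [0.0022 0.0059] y [-0.006   0.0061]
axial range [-0.0439 -0.0053] [ 0.47118404 -0.09425194  0.16884318] [ 0.20714025  0.12235625 -0.5378228 ]
 rows 5 [0.001, -0.002, 0.389, -0.008, 0.003, 0.009] t 11.75 pos [0.4712, -0.0943, 0.1688]
```

Request:
jog_arm --increments '[[[0, -0.006, 0.39, 0, 0, 0, -0.2], [0, -0.006, 0.39, 0, 0, 0, -0.2], [0, -0.006, 0.39, 0, 0, 0, -0.2], [0, -0.006, 0.39, 0, 0, 0, -0.2], [0, -0.006, 0.39, 0, 0, 0, -0.2]]]'

```text
time: 12.17
tool_pos: [0.4897, -0.0563, 0.1254]
tcp_rot: [-2.239, -1.307, -0.924]
wrist_force: [0.1, 1.0, 0.3]
width: 0.397
grip_force: 0.0
```

Request:
jog_arm --increments '[[[0, 0, 0, 0, 0, 0, -0.2], [0, 0, 0, 0, 0, 0, -0.2], [0, 0, 0, 0, 0, 0, -0.4], [0, 0, 0, 0, 0, 0, -0.6], [0, 0, 0, 0, 0, 0, -1]]]' --force 50

```text
time: 12.58
tool_pos: [0.4903, -0.0583, 0.1274]
tcp_rot: [-2.241, -1.307, -0.926]
wrist_force: [1.5, 0.5, -1.1]
width: 0.161
grip_force: 48.7
```

Request:
jog_arm --increments '[[[0, 0, 0, 0, 0, 0, -1], [0, 0, 0, 0, 0, 0, -1], [0, 0, 0, 0, 0, 0, -1], [0, 0, 0, 0, 0, 0, -1], [0, 0, 0, 0, 0, 0, -1]]]'

```text
time: 13.0
tool_pos: [0.4902, -0.0582, 0.1273]
tcp_rot: [-2.24, -1.307, -0.926]
wrist_force: [0.7, -1.8, 3.2]
width: 0.16
grip_force: 48.9
```

Run:
```python
from h import *
s=read_state();Mr=frame(D,-ZT);print("tcp in rest axes",((np.array(s['tool_pos'])-MOUTH)@Mr).round(4),"rot err deg",np.degrees(R.from_matrix(R.from_rotvec(s['tcp_rot']).as_matrix().T@Mr).as_rotvec()).round(2),s['wrist_force'],s['width'],s['grip_force'])
```

```text
tcp in rest axes [-0.0016 -0.0009 -0.0982] rot err deg [-0.15  0.08  0.16] [ 0.70893732 -1.78974852  3.20849451] 0.15953852755407963 48.88755261898041
```

Request:
jog_arm --increments '[[[0, 0, -0.4, 0, 0, 0, -1], [0, 0, -0.6, 0, 0, 0, -1], [0, 0, -0.6, 0, 0, 0, -1], [0, 0, -0.6, 0, 0, 0, -1], [0, 0, -0.6, 0, 0, 0, -1]]]'

```text
time: 13.42
tool_pos: [0.4595, -0.1098, 0.1868]
tcp_rot: [-2.239, -1.307, -0.923]
wrist_force: [0.1, 0.6, -1.2]
width: 0.16
grip_force: 49.0
```

Run:
```python
from sim import *
x=yaw(85.8);W=np.array([.4827,-.2077,0])
r=plan(W-.085*x+[0,0,.25],frame(-Z,x));sim(r,10,2)
```

```text
rows 10 [-0.44, 0.257, -0.432, 0.162, -0.736, -0.399] t 13.4167 pos [0.4595, -0.1098, 0.1868]
[ 0.456 -0.15   0.188] tip [ 0.475 -0.111  0.129] [-0.71  0.08  2.16  0.67  1.17 -0.64] v/vmax 0.33 0.0
[ 0.455 -0.189  0.195] tip [ 0.469 -0.159  0.13 ] [-0.69  0.08  2.1   0.5   1.16 -0.61] v/vmax 0.32 0.0
[ 0.459 -0.227  0.209] tip [ 0.467 -0.206  0.139] [-0.67  0.08  2.03  0.33  1.15 -0.58] v/vmax 0.32 0.0
[ 0.466 -0.262  0.227] tip [ 0.469 -0.251  0.155] [-0.64  0.08  1.97  0.17  1.14 -0.55] v/vmax 0.32 0.0
[ 0.476 -0.292  0.25 ] tip [ 0.476 -0.292  0.177] [-0.6   0.09  1.91 -0.    1.14 -0.52] v/vmax 0.32 0.0
```

Request:
jog_arm --increments '[[[0.4, 0, -0.4, 0, 0, 0, -1], [0.4, 0, -0.4, 0, 0, 0, -1], [0.4, 0, -0.4, 0, 0, 0, -1], [0.4, 0, -0.4, 0, 0, 0, -1], [0.4, 0, -0.4, 0, 0, 0, -1]]]'

```text
time: 13.83
tool_pos: [0.4598, -0.1094, 0.2718]
tcp_rot: [-2.24, -1.307, -0.923]
wrist_force: [0.6, -0.0, -1.1]
width: 0.161
grip_force: 49.0
```

Run:
```python
from sim import *
x=yaw(85.8);W=np.array([.4827,-.2077,0])
r=plan(W-.085*x+[0,0,.27],frame(-Z,x));sim(r,10,2)
```

```text
rows 10 [-0.534, 0.244, -0.231, 0.162, -0.736, -0.399] t 13.8333 pos [0.4598, -0.1094, 0.2718]
[ 0.457 -0.145  0.26 ] tip [ 0.476 -0.107  0.201] [-0.7  -0.02  2.11  0.64  1.29 -0.54] v/vmax 0.3 0.0
[ 0.457 -0.183  0.255] tip [ 0.471 -0.152  0.19 ] [-0.68  0.    2.05  0.48  1.26 -0.54] v/vmax 0.3 0.0
[ 0.46  -0.22   0.254] tip [ 0.469 -0.199  0.185] [-0.66  0.03  1.99  0.32  1.23 -0.54] v/vmax 0.3 0.0
[ 0.467 -0.257  0.26 ] tip [ 0.47  -0.247  0.188] [-0.63  0.05  1.94  0.16  1.2  -0.53] v/vmax 0.31 0.0
[ 0.476 -0.292  0.27 ] tip [ 0.476 -0.292  0.197] [-0.6   0.07  1.89  0.    1.18 -0.52] v/vmax 0.31 0.0
```

Request:
jog_arm --increments '[[[-0.534, 0.244, -0.231, 0.162, -0.736, -0.399, -1], [-0.534, 0.244, -0.231, 0.162, -0.736, -0.399, -1], [-0.534, 0.244, -0.231, 0.162, -0.736, -0.399, -1], [-0.534, 0.244, -0.231, 0.162, -0.736, -0.399, -1], [-0.534, 0.244, -0.231, 0.162, -0.736, -0.399, -1]]]'

```text
time: 14.25
tool_pos: [0.4582, -0.2027, 0.2529]
tcp_rot: [-2.323, -1.741, -0.494]
wrist_force: [0.6, 0.4, -1.3]
width: 0.163
grip_force: 48.9
```

Request:
jog_arm --increments '[[[-0.534, 0.244, -0.231, 0.162, -0.736, -0.399, -1], [-0.534, 0.244, -0.231, 0.162, -0.736, -0.399, -1], [-0.534, 0.244, -0.231, 0.162, -0.736, -0.399, -1], [-0.534, 0.244, -0.231, 0.162, -0.736, -0.399, -1], [-0.534, 0.244, -0.231, 0.162, -0.736, -0.399, -1]]]'

```text
time: 14.67
tool_pos: [0.4763, -0.2935, 0.2695]
tcp_rot: [2.3, 2.138, -0.006]
wrist_force: [0.6, 0.4, -0.6]
width: 0.158
grip_force: 48.9
```

Request:
jog_arm --increments '[[[0, 0, 0, 0, 0, 0, -1], [0, 0, 0, 0, 0, 0, -1], [0, 0, 0, 0, 0, 0, -1], [0, 0, 0, 0, 0, 0, -1], [0, 0, 0, 0, 0, 0, -1]]]'

```text
time: 15.08
tool_pos: [0.4763, -0.2919, 0.2686]
tcp_rot: [-2.303, -2.136, -0.003]
wrist_force: [0.4, -0.5, -0.5]
width: 0.159
grip_force: 48.9
```

Run:
```python
from h import *
im,X,T,p=look("wrist"); cv2.imwrite("pics/w4.png",im); np.save("w4.npy",X);np.save("T4.npy",T)
s=read_state();M=R.from_rotvec(s['tcp_rot']).as_matrix();print(s['tool_pos'],M.round(4).tolist(),s['wrist_force'],p['fx'],p['cx'],p['cy'])
q=reg(X,0,560,0,240,.074,.084,"top")
Y=(X-np.array(s['tool_pos']))@M
m=(abs(Y[...,1])<.012)&(abs(Y[...,0])<.02)&(Y[...,2]>.07)&(Y[...,2]<.15)&(im.min(-1)>120)
g=Y[m]
for a in np.arange(.07,.15,.008):
    k=abs(g[:,2]-a)<.004
    if k.sum()>5: print(a.round(3),k.sum(),np.median(g[k],0).round(4),"x",np.percentile(g[k,0],[5,95]).round(4),"y",np.percentile(g[k,1],[3,97]).round(4))
```

```text
[ 0.47650247 -0.29201017  0.26876798] [[0.075, 0.9972, 0.0009], [0.9972, -0.075, 0.0015], [0.0016, 0.0008, -1.0]] [-0.07189019 -0.36762489 -1.44511438] 292.45700863853534 279.38134729758195 210.36513233946877
top 9090 [ 0.4789 -0.2318  0.0791] rect [ 478.7 -234.6] [112.   66.3] 85.7
0.07 86 [ 0.0073 -0.      0.0716] x [0.0049 0.0083] y [-0.0072  0.0055]
0.078 153 [ 0.0073 -0.0006  0.0777] x [0.0046 0.0083] y [-0.007   0.0058]
0.086 152 [0.0072 0.     0.086 ] x [0.0036 0.0082] y [-0.0071  0.0067]
0.094 127 [0.007  0.0001 0.0941] x [0.0028 0.0082] y [-0.0073  0.0071]
0.102 117 [7.100e-03 1.000e-04 1.017e-01] x [0.0029 0.0082] y [-0.007   0.0072]
0.11 104 [0.0069 0.0008 0.1111] x [0.0024 0.0081] y [-0.0071  0.0074]
0.118 82 [0.0071 0.0009 0.1174] x [0.002  0.0081] y [-0.0068  0.0075]
0.134 28 [0.0035 0.0003 0.1355] x [0.0022 0.0041] y [-0.0027  0.0035]
0.142 30 [0.0035 0.0011 0.142 ] x [0.0022 0.004 ] y [-0.002   0.0042]
```

View pics/w4.png

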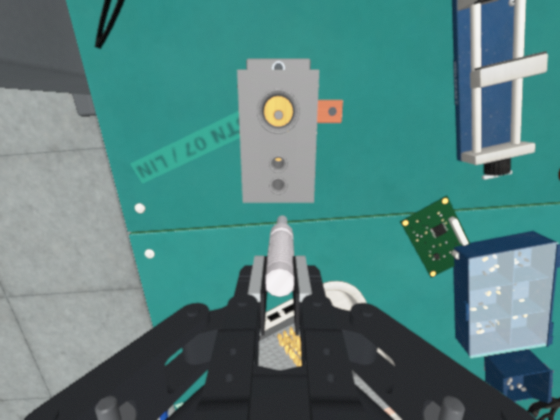

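The picture shows the gauge hanging straight, with its tip at (283,218). The well is at (278,110), and the bore shows as a grey disc at (278,115) in the brass. I'll convert these to positions.

Run:
```python
from h import *
im=cv2.imread("pics/w4.png");T=np.load("T4.npy");X=np.load("w4.npy")
fx,cx,cy=292.457,279.381,210.365
fy=viewer.camera_params("wrist")["fy"]
s=read_state();M=R.from_rotvec(s['tcp_rot']).as_matrix();tp=np.array(s['tool_pos'])
def at(u,v,z):
    d=T[:3,:3]@np.array([(u-cx)/fx,(v-cy)/fy,1]);return T[:3,3]+d*(z-T[2,3])/d[2]
hsv=cv2.cvtColor(im,cv2.COLOR_BGR2HSV)[85:140,250:310]
br=((hsv[...,1]>110)&(hsv[...,0]>12)&(hsv[...,0]<35)).astype(np.uint8)
cs,_=cv2.findContours(br,cv2.RETR_CCOMP,cv2.CHAIN_APPROX_NONE)
for c in cs:
    if len(c)>8: e=cv2.fitEllipse(c);print("contour",cv2.contourArea(c),np.round(e[0],2)+[250,85],np.round(e[1],1))
n,l,st,ce=cv2.connectedComponentsWithStats(1-br,connectivity=4)
for i in range(1,n):
    if 10<st[i,4]<300:
        u,v=ce[i]+[250,85];b=at(u,v,.034);print("bore px",u,v,st[i],"world",b.round(4),"tool",((b-tp)@M).round(4))
# well rim: hole in the depth at block top
P=X[70:160,235:325];m=((P[...,2]<.070)&(P[...,2]>.02)).astype(np.uint8)
n,l,st,ce=cv2.connectedComponentsWithStats(m)
for i in range(1,n):
    if st[i,4]>200: u,v=ce[i]+[235,70];print("well px",u,v,st[i],at(u,v,.079).round(4))
c=np.array([.4787,-.2346]);print("well from block",c+.024*yaw(85.7)[:2])
cv2.imwrite("pics/c4.png",cv2.resize(im[85:235,240:320],None,fx=4,fy=4,interpolation=cv2.INTER_CUBIC))
```

```text
contour 633.5 [277.88 110.59] [27.8 29.1]
contour 90.0 [278.   114.61] [10.5 11.1]
bore px 278.0 114.61842105263158 [24 25  9 10 76] world [ 0.4802 -0.2138  0.034 ] tool [ 0.0779 -0.0023  0.2349]
well px 277.85714285714283 110.79407979407979 [ 27  25  32  34 777] [ 0.4806 -0.2099  0.079 ]
well from block [ 0.48049949 -0.21066756]
```

View pics/c4.png

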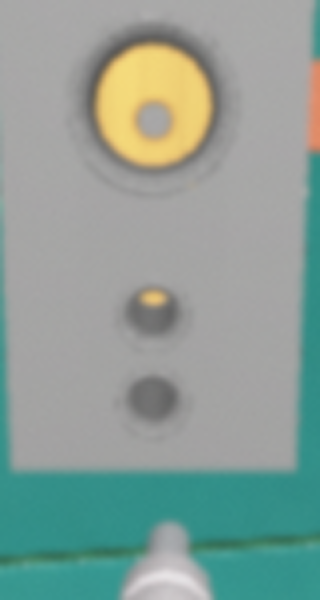

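The bore is at (0.4802, -0.2138), 3.5 mm towards -y of the well's centre, which is plausible. The gauge tilts about 1.2° in tool y, so I'll correct that and move above the bore.

```bash
cat >> h.py <<'E'
MT=frame(-Z,yaw(85.7))@R.from_euler('x',1.2,degrees=True).as_matrix(); TIP=np.array([-.0002,.001,.1465]); BORE=np.array([.4802,-.2138])
def goal(zt,b=BORE,n=5): return plan(np.r_[b,zt]-MT@TIP,MT,n,f"tip {zt}")
E
python3 - <<'E'
from sim import *
r=goal(.1);sim(r,5,1);print(MT@TIP)
E
```

```text
tip 0.1 rows 5 [0.523, 0.0, 0.149, 0.041, -0.003, -0.0] t 15.1333 pos [0.4765, -0.292, 0.2688]
[ 0.478 -0.276  0.264] tip [ 0.477 -0.276  0.191] [-0.57  0.06  1.91 -0.    1.17 -0.49] v/vmax 0.12 0.0
[ 0.479 -0.261  0.26 ] tip [ 0.478 -0.261  0.187] [-0.54  0.06  1.93 -0.    1.17 -0.47] v/vmax 0.12 0.0
[ 0.48  -0.245  0.255] tip [ 0.479 -0.245  0.182] [-0.52  0.05  1.94 -0.01  1.16 -0.44] v/vmax 0.13 0.0
[ 0.481 -0.229  0.251] tip [ 0.48  -0.229  0.178] [-0.49  0.04  1.96 -0.01  1.16 -0.41] v/vmax 0.13 0.0
[ 0.482 -0.214  0.246] tip [ 0.481 -0.214  0.174] [-0.46  0.04  1.97 -0.01  1.15 -0.38] v/vmax 0.13 0.0
[-2.07745763e-03 -4.43597385e-05 -1.46488813e-01]
```

Request:
jog_arm --increments '[[[0.523, 0, 0.149, 0.041, 0, 0, -1], [0.523, 0, 0.149, 0.041, 0, 0, -1], [0.523, 0, 0.149, 0.041, 0, 0, -1], [0.523, 0, 0.149, 0.041, 0, 0, -1], [0.523, 0, 0.149, 0.041, 0, 0, -1]]]'

```text
time: 15.55
tool_pos: [0.4825, -0.2133, 0.2466]
tcp_rot: [-2.292, -2.126, 0.021]
wrist_force: [-0.2, 0.5, -1.1]
width: 0.16
grip_force: 48.9
```

Request:
jog_arm --increments '[[[0, 0, 0, 0, 0, 0, -1], [0, 0, 0, 0, 0, 0, -1], [0, 0, 0, 0, 0, 0, -1], [0, 0, 0, 0, 0, 0, -1], [0, 0, 0, 0, 0, 0, -1]]]'

```text
time: 15.97
tool_pos: [0.483, -0.2149, 0.2474]
tcp_rot: [-2.293, -2.127, 0.02]
wrist_force: [-0.0, 0.2, -1.3]
width: 0.161
grip_force: 48.9
```

Run:
```python
from h import *
goal(.1);goal(.042);s=read_state()
im,X,T,p=look("wrist"); cv2.imwrite("pics/w5.png",cv2.resize(im[150:330,180:380],None,fx=3,fy=3,interpolation=cv2.INTER_CUBIC))
print(s['wrist_force'])
# gauge axis verticality in world
c=np.r_[BORE,0];Y=X-c
m=(np.hypot(Y[...,0],Y[...,1])<.014)&(X[...,2]>.1)&(X[...,2]<.18)&(im.min(-1)>110)
g=X[m]
for a in np.arange(.104,.18,.01):
    k=abs(g[:,2]-a)<.005
    if k.sum()>5: print(a.round(3),k.sum(),"x",np.percentile(g[k,0],[3,97]).round(4),np.percentile(g[k,0],[3,97]).mean().round(4),"ymax",np.percentile(g[k,1],95).round(4))
```

```text
tip 0.1 rows 5 [0.007, -0.006, 0.006, 0.004, 0.0, -0.0] t 15.9667 pos [0.483, -0.2149, 0.2474]
tip 0.042 rows 5 [0.008, 0.002, 0.393, 0.004, 0.0, -0.0] t 15.9667 pos [0.483, -0.2149, 0.2474]
[-0.01944681  0.17252091 -1.30440596]
0.104 34 x [0.478  0.4849] 0.4815 ymax -0.2109
0.114 32 x [0.4781 0.4849] 0.4815 ymax -0.2109
0.124 30 x [0.4752 0.4886] 0.4819 ymax -0.2071
0.134 121 x [0.4745 0.4889] 0.4817 ymax -0.2069
0.144 139 x [0.4744 0.4888] 0.4816 ymax -0.2069
0.154 167 x [0.4745 0.489 ] 0.4818 ymax -0.2068
0.164 192 x [0.4745 0.4884] 0.4815 ymax -0.2066
0.174 222 x [0.4746 0.4883] 0.4814 ymax -0.2064
```

View pics/w5.png

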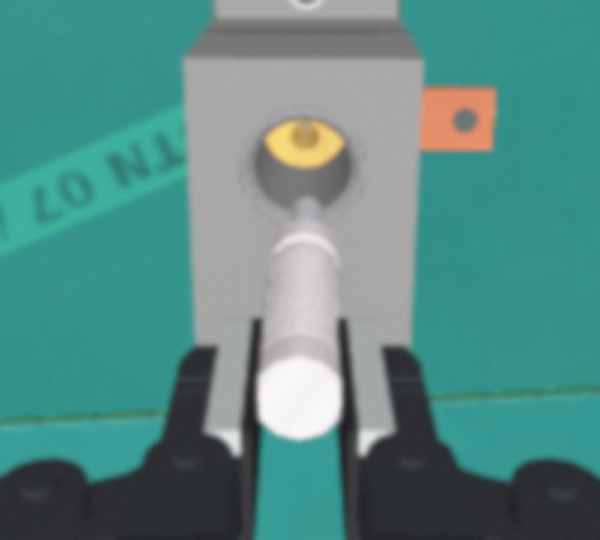

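The gauge now reads vertical (x = 0.4815 all along). The bore shows at crop (305,135), which is pixel (281.7,195). I'll compare the two in this same view.

Run:
```python
from h import *
im,X,T,p=look("wrist");fx,fy,cx,cy=[p[k] for k in("fx","fy","cx","cy")]
def at(u,v,z):
    d=T[:3,:3]@np.array([(u-cx)/fx,(v-cy)/fy,1]);return T[:3,3]+d*(z-T[2,3])/d[2]
c=cv2.cvtColor(im,cv2.COLOR_BGR2HSV)[185:212,262:300]
br=((c[...,1]>110)&(c[...,0]>12)&(c[...,0]<35)&(c[...,2]>190)).astype(np.uint8)
for r in br: print("".join(".#"[k] for k in r))
print(at(281.7,195,.034),at(281.7,195,.03))
# well rim columns at row of widest
s=read_state()
g=s['tool_pos']+MT@TIP;print("tip model",g,s['tool_pos'])
# block edges in x at this view
q=X[(X[...,2]>.076)&(X[...,2]<.082)&(abs(X[...,1]+.2)<.02)&(abs(X[...,0]-.48)<.05)];print("block x",np.percentile(q[:,0],[.5,99.5]),np.percentile(q[:,0],[.5,99.5]).mean())
```

```text
......................................
......................................
......................................
......................................
......................................
......................................
..............####....................
...........#######....#####...........
..........#######......#####..........
........########........######........
.......#########........#######.......
.......#########........#######.......
.......############....#########......
.......##############.##########......
........########################......
.........######################.......
..........####################........
...........##################.........
............###############...........
..............###########.............
..................#...................
......................................
......................................
......................................
......................................
......................................
......................................
[ 0.48069681 -0.21358052  0.034     ] [ 0.48056508 -0.21473845  0.03      ]
tip model [ 0.4809291  -0.21478329  0.10079866] [ 0.48300655 -0.21473893  0.24728747]
block x [0.44809541 0.51474608] 0.4814207444984592
```

Request:
jog_arm --increments '[[[0.008, 0.002, 0.393, 0.004, 0, 0, -1], [0.008, 0.002, 0.393, 0.004, 0, 0, -1], [0.008, 0.002, 0.393, 0.004, 0, 0, -1], [0.008, 0.002, 0.393, 0.004, 0, 0, -1], [0.008, 0.002, 0.393, 0.004, 0, 0, -1]]]'

```text
time: 16.48
tool_pos: [0.4815, -0.2125, 0.1859]
tcp_rot: [-2.289, -2.125, 0.024]
wrist_force: [0.0, 0.5, -1.3]
width: 0.16
grip_force: 48.9
```

Request:
jog_arm --increments '[[[0, 0, 0, 0, 0, 0, -1], [0, 0, 0, 0, 0, 0, -1], [0, 0, 0, 0, 0, 0, -1], [0, 0, 0, 0, 0, 0, -1], [0, 0, 0, 0, 0, 0, -1]]]'

```text
time: 16.9
tool_pos: [0.4827, -0.2131, 0.189]
tcp_rot: [-2.292, -2.128, 0.022]
wrist_force: [-0.2, -0.1, -1.8]
width: 0.158
grip_force: 48.9
```

Run:
```python
from h import *
goal(.034);goal(.03);s=read_state();print(s['wrist_force'],s['tool_pos']+MT@TIP)
```

```text
tip 0.034 rows 5 [-0.004, -0.002, 0.057, 0.002, 0.001, 0.002] t 16.9 pos [0.4827, -0.2131, 0.189]
tip 0.03 rows 5 [-0.004, -0.001, 0.083, 0.002, 0.001, 0.002] t 16.9 pos [0.4827, -0.2131, 0.189]
[-0.20161995 -0.09804738 -1.76129365] [ 0.4806724  -0.21315925  0.04250688]
```

Request:
jog_arm --increments '[[[-0.004, -0.001, 0.06, 0, 0, 0, -1], [-0.004, -0.001, 0.06, 0, 0, 0, -1], [-0.004, -0.001, 0.05, 0, 0, 0, -1], [0, 0, 0.04, 0, 0, 0, -1], [0, 0, 0.03, 0, 0, 0, -1]]]'

```text
time: 17.32
tool_pos: [0.4818, -0.2132, 0.1807]
tcp_rot: [-2.29, -2.126, 0.023]
wrist_force: [0.5, 0.2, -0.4]
width: 0.161
grip_force: 48.9
```

Request:
jog_arm --increments '[[[0, 0.001, 0.03, 0, 0, 0, -1], [0, 0.001, 0.03, 0, 0, 0, -1], [0, 0.001, 0.03, 0, 0, 0, -1], [0, 0.001, 0.03, 0, 0, 0, -1], [0, 0.001, 0.03, 0, 0, 0, -1]]]'

```text
time: 17.73
tool_pos: [0.482, -0.2133, 0.1763]
tcp_rot: [-2.291, -2.127, 0.023]
wrist_force: [0.6, -0.8, -0.3]
width: 0.159
grip_force: 49.1
```

Run:
```python
from h import *
goal(.03);goal(.02);s=read_state();print(np.round(s['wrist_force'],2),np.round(s['torque'],2),s['tool_pos']+MT@TIP)
```

```text
tip 0.03 rows 5 [-0.003, 0.002, -0.001, -0.001, -0.0, 0.002] t 17.7333 pos [0.482, -0.2133, 0.1763]
tip 0.02 rows 5 [-0.003, 0.004, 0.065, -0.001, -0.0, 0.002] t 17.7333 pos [0.482, -0.2133, 0.1763]
[ 0.6  -0.82 -0.33] [-0.07 -0.05 -0.04] [ 0.47991041 -0.2132952   0.0298269 ]
```

The tip is 4 mm below the brass face with no force, so it's in the bore. I'll continue gently.

Request:
jog_arm --increments '[[[0, 0.001, 0.05, 0, 0, 0, -1], [0, 0.001, 0.05, 0, 0, 0, -1], [0, 0.001, 0.05, 0, 0, 0, -1], [0, 0.001, 0.05, 0, 0, 0, -1], [0, 0.001, 0.05, 0, 0, 0, -1]]]'

```text
time: 18.15
tool_pos: [0.482, -0.2132, 0.1688]
tcp_rot: [-2.291, -2.127, 0.023]
wrist_force: [-0.2, -0.4, -0.2]
width: 0.16
grip_force: 49.0
```

Run:
```python
from h import *
goal(.012);s=read_state();print(np.round(s['wrist_force'],2),np.round(s['torque'],2),s['tool_pos']+MT@TIP)
```

```text
tip 0.012 rows 5 [-0.003, 0.004, 0.068, -0.001, -0.0, 0.002] t 18.15 pos [0.482, -0.2132, 0.1688]
[-0.25 -0.37 -0.15] [-0.13 -0.03 -0.01] [ 0.47989855 -0.21326566  0.0222678 ]
```

Request:
jog_arm --increments '[[[0, 0.001, 0.06, 0, 0, 0, -1], [0, 0.001, 0.06, 0, 0, 0, -1], [0, 0.001, 0.06, 0, 0, 0, -1], [0, 0.001, 0.05, 0, 0, 0, -1], [0, 0.001, 0.05, 0, 0, 0, -1]]]'

```text
time: 18.57
tool_pos: [0.482, -0.2132, 0.1604]
tcp_rot: [-2.291, -2.127, 0.023]
wrist_force: [0.0, -1.4, -0.4]
width: 0.162
grip_force: 49.0
```

Request:
jog_arm --increments '[[[0, 0, 0.03, 0, 0, 0, -1], [0, 0, 0.03, 0, 0, 0, -1], [0, 0, 0.02, 0, 0, 0, -1], [0, 0, 0.02, 0, 0, 0, -1], [0, 0, 0, 0, 0, 0, -1]]]'

```text
time: 18.98
tool_pos: [0.4819, -0.2132, 0.1574]
tcp_rot: [-2.291, -2.127, 0.023]
wrist_force: [1.0, -0.5, -1.0]
width: 0.163
grip_force: 48.9
```

Run:
```python
from h import *
s=read_state();print(s['tool_pos'],np.round(s['wrist_force'],2),np.round(s['torque'],2),s['tool_pos']+MT@TIP)
```

```text
[ 0.48187532 -0.21318489  0.15744991] [ 0.96 -0.54 -0.96] [-0.17 -0.16 -0.  ] [ 0.47979786 -0.21322925  0.0109611 ]
```

Request:
jog_arm --increments '[[[0, 0, 0.02, 0, 0, 0, -1], [0, 0, 0.02, 0, 0, 0, -1], [0, 0, 0.015, 0, 0, 0, -1], [0, 0, 0.015, 0, 0, 0, -1], [0, 0, 0, 0, 0, 0, -1]]]'

```text
time: 19.4
tool_pos: [0.4819, -0.2133, 0.1557]
tcp_rot: [-2.291, -2.127, 0.023]
wrist_force: [-0.9, 0.1, 1.6]
width: 0.162
grip_force: 49.3
```

Request:
jog_arm --increments '[[[0, 0, 0.015, 0, 0, 0, -1], [0, 0, 0.015, 0, 0, 0, -1], [0, 0, 0.01, 0, 0, 0, -1], [0, 0, 0, 0, 0, 0, -1], [0, 0, 0, 0, 0, 0, -1]]]'

```text
time: 19.82
tool_pos: [0.4821, -0.2135, 0.1556]
tcp_rot: [-2.291, -2.127, 0.023]
wrist_force: [-1.7, 0.0, 8.4]
width: 0.158
grip_force: 49.9
```

It stopped at z = 0.1556 with 8 N, so the shoulder is seated. I'll release and check.

Request:
jog_arm --increments '[[[0, 0, 0, 0, 0, 0, -0.6], [0, 0, 0, 0, 0, 0, -0.4], [0, 0, 0, 0, 0, 0, -0.2], [0, 0, 0, 0, 0, 0, -0.1], [0, 0, 0, 0, 0, 0, -0.1]]]'

```text
time: 20.23
tool_pos: [0.4814, -0.2129, 0.1537]
tcp_rot: [-2.29, -2.126, 0.023]
wrist_force: [0.6, -1.0, -0.2]
width: 0.45
grip_force: 0.0
```

Request:
jog_arm --increments '[[[0, 0, -0.4, 0, 0, 0, -0.1], [0, 0, -0.7, 0, 0, 0, -0.1], [0, 0, -0.8, 0, 0, 0, -0.1], [0, 0, -0.8, 0, 0, 0, -0.1], [0, 0, -0.8, 0, 0, 0, -0.1]]]'

```text
time: 20.65
tool_pos: [0.4839, -0.2133, 0.261]
tcp_rot: [-2.291, -2.127, 0.023]
wrist_force: [0.4, 0.0, 0.2]
width: 0.451
grip_force: 0.0
```

Request:
jog_arm --increments '[[[0, 0, 0, 0, 0, 0, -0.1], [0, 0, 0, 0, 0, 0, -0.1], [0, 0, 0, 0, 0, 0, -0.1], [0, 0, 0, 0, 0, 0, -0.1], [0, 0, 0, 0, 0, 0, -0.1]]]'

```text
time: 21.07
tool_pos: [0.4832, -0.2129, 0.2577]
tcp_rot: [-2.289, -2.125, 0.024]
wrist_force: [0.5, -0.4, 0.1]
width: 0.449
grip_force: 0.0
```

Run:
```python
from h import *
im,X,T,p=look("wrist")
m=(np.hypot(X[...,0]-.4802,X[...,1]+.2138)<.012)&(X[...,2]>.09);q=X[m]
print("end z",len(q),np.percentile(q[:,2],[5,50,95]).round(4),q[q[:,2]>.096].mean(0).round(4))
t=X[(X[...,2]>.076)&(X[...,2]<.082)&(abs(X[...,0]-.48)<.03)&(abs(X[...,1]+.23)<.03)];print("block top",np.median(t[:,2]))
k=q[q[:,2]>.096];A=np.c_[k[:,:2],np.ones(len(k))];print("slope",np.linalg.lstsq(A,k[:,2],rcond=None)[0][:2])
s=read_state();print(s['tool_pos'],s['wrist_force'],s['grip_force'])
im2,X2,_,_=look("top");q=X2[(np.hypot(X2[...,0]-.48,X2[...,1]+.2138)<.015)&(X2[...,2]>.09)&(X2[...,2]<.13)];print("top cam",len(q),q.mean(0) if len(q) else 0)
cv2.imwrite("pics/w6.png",im[60:360,130:430])
```

```text
end z 2278 [0.0986 0.2671 0.275 ] [ 0.4808 -0.2045  0.2474]
block top 0.07925804415993384
slope [ 0.92856267 14.22960828]
[ 0.4832935  -0.21299176  0.25775917] [-0.44024839 -0.18214789 -0.16681182] 0.0
top cam 40 [ 0.48238958 -0.21080882  0.09692643]
```

View pics/w6.png

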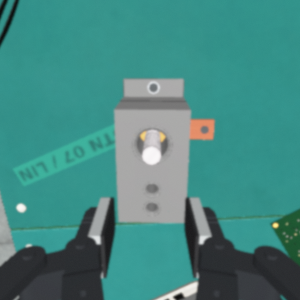

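The gauge stands upright in the well at (151,150). Its end is at z = 0.0986 m against the 0.099 m expected, so it is fully home and free of the fingers.

```bash
python3 -c "
from h import *
print(bot.finish_job())"
```

```text
the job is handed in; nothing more can be done
None
```

The gauge rested in the slanted tube and was retaken by its handle end. It now stands upright and released in the large well's bore, pin fully home; the peak push was about 8 N, and the job was handed in at about 21 s, though no verdict was shown.

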